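Fish the check weight out from between the parcels

ROBOT

A 7-joint arm with a two-finger parallel gripper is mounted at the origin on a cart in front of the work surface, level with it; the furniture and walls round the work are solid. World frame = base frame: x ahead of the robot, y to its left, z up, the work surface at z = 0. Lengths are in mm, angles in rad, forces in N, time in s.
With the tool pointing down it reaches from about 425 to 800 mm from the base axis. Payload 8.3 kg.
Tool frame: the origin (TCP) lies midway between the tips of the shut fingers; the grasp point (between the pads) lies env.grip_depth behind it (env.grip_depth is the distance from the TCP to the grasp point, in mm); z points along the fingers, y is the direction in which the jaws open and shut (so a half turn about z gives the same grasp; the last joint's range is limited). The gripper opens to 85 mm and grips with 20 to 120 N. Pads are 22 mm wide; open, the fingers measure 114 mm over their backs; the gripper's body (76 mm by 85 mm) begins 54 mm behind the grasp point. The pads swing forward as they close: fully open they stand 13 mm farther back than shut.
Start: joints at [1.21, 0.383, 0.016, 1.37, -0.006, 1.388, -0.046], TCP at [183.424, -597.46, 231.279] pointing down, gripper open.
Joint ranges: [-2.95, 2.95], [-0.25, 2.06], [-1.52, 1.56], [0.18, 2.33], [-1.44, 4.58], [0.02, 2.06], [-3.01, 3.01]. Speed limits (rad/s): [2.39, 2.39, 3.01, 3.01, 3.14, 3.14, 3.14].

INTERFACE

Orientations are given as a unit quaternion [x, y, z, w].
In Python, from cell import env gives the robot as it stands.
- The arm moves only by the tool move_arm, never from a script. Its argument "commands" is a list of rows, each an object with "linear": the shift along the tool's x, y, z in m, a list of three; "twist": the turn about the tool's z in rad. In form: [{"linear": [tx, ty, tz], "twist": twist}, ...]. A call has 1 to 12 rows; each row shifts and turns the pose as measured when the row begins, along the tool's axes as they then stand; what a row does not reach is not made up. A row lasts 1/10 s, in which the tool goes at most 50 mm and 8.59 degrees, less where a joint would pass 70% of its speed; a pose out of reach is approached as far as the arm can. A call is refused whole if a number of a shift passes 0.05 or a number of a turn 0.15, either way. A call with a gripper value outside its range is refused whole. "gripper" is the finger opening in m, from 0 to 0.0854, set as the call begins (left out, the last holds). The fingers move at their own pace and stop on an object; "squeeze" is the grip in N (left out, the last holds). Time passes only in rows, so rows that do not move let the fingers close. It gives the time, the measured TCP pose, the force and the opening at its end, in the units of the state.
- env.state(): the state, without advancing time (a new reading comes with each control period).
- env.capture(name): name is "scene" or "side" or "wrist"; returns a dict with "frame" (384x512x3 uint8, red, green, blue), "z_map" (384x512 float32, mm along the optical axis (not along the pixel's ray), 0 where there is no reading), "camera_matrix" (3x3 intrinsics, pixels), "eye" and "attitude" of the camera in the world. Camera axes: x right, y up, looking along -z (the intrinsics and any distortion apply to the point x, -y, -z); pixel columns grow to the right and rows downward; lengths in mm; the calibration is good to about 2 mm. A picture is of the moment at which its call begins.
- env.close_job(): hands the job in, once; it reports no verdict.
The state is a dict: "time": time; "q": joint angles; "dq": joint speeds; "tau": joint torques, N m; "tool_pos": TCP position; "ee_rot": TCP orientation; "ft_force": force on the tool from outside, world axes, zero at the start; "torque": the same for the moment, N m; "gripper_width": finger opening in mm.
Only numpy, scipy, OpenCV 4.12 (cv2) and the standard library are available. Lean on these libraries where they do the work, as an engineer would, in place of code of your own. Each camera call takes 0.05 s, during which the arm holds its last target. There are 200 camera calls.

TASK

A brass check weight has dropped into the narrow gap between the stacked parcels and the parcel standing on edge. Fish it out onto the open worktop with the bent steel hook (its handle sits down in the holder, so lift the hook straight out by its bare shank, lay it on the worktop and take it again by the handle), lay the hook flat on the worktop again, and set the weight gently, upright, on the scale's platter, leaving alone the two other brass weights that stand left of the scale.

Things in the scene. Friction and masses are not known exactly. Their poses are not given: they have to be found in the camera images.
- weight_center (a point): the dropped brass check weight, a round weight with a knob, 24 mm diameter, 32 mm tall, 0.1 kg, loose; it stands upright on the worktop inside the gap, its axis 80 to 105 mm in from the mouth and up to 8 mm off the gap's middle line. The point is on its axis, half-way up (16 mm above its underside); its z axis points to its knob. Pushed or pulled near its foot it slides without tipping
- gap_mouth (a point): middle of the open end of the gap, on the worktop. The gap is 54 mm wide, 224 mm long and has the worktop as floor; its y axis points out of the gap towards open worktop, minus y runs along the middle of the gap, x points across to the taller stack (147 mm high with a 25 mm tape roll on top; 105 mm wide). The other wall is one parcel on edge, 49 mm thick and 113 mm high. All these parcels are fixed. The gap is too narrow and deep for a gripper
- hook_handle (a point): the loose retrieving hook, 0.12 kg: centre of its wooden slab handle, 80 mm long, 18 mm wide (grip across this), 50 mm tall, this point 25 mm above its underside. x axis runs along the hook from handle to bent foot, z up. The hook stands level on the handle's underside and the foot. Its centre of mass lies about 75 mm ahead of this point
- hook_shank (a point): the bare straight steel shank of the hook, 7 mm round bar, its axis 43 mm above the surface the hook stands on; this point is 120 mm ahead of the handle's centre. The shank runs from 40 to 197 mm ahead of the handle's centre; same axes as hook_handle
- hook_foot (a point): middle of the hook's foot, 200 mm ahead of the handle's centre: there the 7 mm bar is bent straight down from the shank and then across, a crossbar 34 mm wide overall along y, its axis 3.5 mm above the surface it stands on. About 36 mm is free under the shank, so the shank passes over the weight while the foot is behind it; same axes as hook_handle
- holder: the fixed grey steel holder in which the hook is parked: two upright cheeks 130 mm long, 54 mm high and 4 mm thick, 24 mm apart, closed behind, open above and in front, without a floor. They enclose the handle and the first part of the shank, up to 83 mm ahead of the handle's centre, so that only the shank beyond can be gripped there. Origin on the worktop below the parked handle's centre, x along the parked hook towards its foot
- platter_front (a point): point on top of the scale's flat steel platter (fixed, 139 mm above the worktop), on its middle line, 62 mm in from the front edge. The platter reaches 204 mm further back (+x) and about 180 mm to either side; the scale's body before it, from 104 mm nearer the robot than the platter's front edge, is at most 132 mm high
- big_weight_center (a point): a bystander: brass weight 30 mm in diameter, 40 mm tall, standing loose on the worktop; centre, half-way up
- small_weight_center (a point): a bystander: brass weight 19 mm in diameter, 26 mm tall, standing loose on the worktop; centre, half-way up

How it is judged:
By the outcome, as a careful person would: the job done as asked, in the order asked, and still so for the second after the job is handed in, with the robot touching nothing.
It also fails if it takes over 72 s, if anything falls off the work surface, if the arm or the gripper's body presses on something with over 40 N, if the wrist force passes 120 N, or if a joint passes its speed limit or range.

## Working session

There is one attempt and no reset: what is moved stays moved. The work goes in short steps, Python scripts to look and compute and a tool call to move; the robot and the scene stay as the last step left them, time stands still between calls to the robot, and variables do not carry over. Pictures are saved under pics/ and viewed, about 8 in all and at most 12, crops included, and the job is handed in when it is done.

Besides the shell and the picture viewer there is one more tool, called after "Emit:" as a command line: name --argument value ..., lists and objects as JSON in quotes. move_arm: Moves the arm, as the interface text tells. Its arguments: {"type":"object","properties":{"commands":{"type":"array"},"gripper":{"type":"number"},"squeeze":{"type":"number"}},"required":["commands"]}

```bash
ls; mkdir -p pics; cat > h.py <<'E'
import numpy as np, cv2
from scipy.spatial.transform import Rotation as R
from cell import env
def pts(c):
    K=c["camera_matrix"];z=c["z_map"];h,w=z.shape
    u,v=np.meshgrid(np.arange(w),np.arange(h))
    p=np.stack([(u-K[0,2])/K[0,0]*z,-(v-K[1,2])/K[1,1]*z,-z],-1)
    A=np.array(c["attitude"]); A=R.from_quat(A).as_matrix() if A.size==4 else A
    return p@A.T+np.array(c["eye"])
def save(c,n,crop=None,s=1):
    f=c["frame"][:,:,::-1]
    if crop: f=f[crop[1]:crop[3],crop[0]:crop[2]]
    cv2.imwrite("pics/"+n+".png",cv2.resize(np.ascontiguousarray(f),None,fx=s,fy=s,interpolation=cv2.INTER_CUBIC))
E
python3 - <<'E'
from h import *
s=env.state(); print({k:np.round(v,3) for k,v in s.items()}, env.grip_depth)
fs=[]
for n in ("scene","side"):
    c=env.capture(n); np.save(f"{n}.npy",c,allow_pickle=True); print(n,c["eye"],c["attitude"],c["camera_matrix"].tolist(),(c["z_map"]==0).mean()); save(c,n+"0",None,1.5)
E
```

```text
pics
{'time': np.float64(0.0), 'q': array([ 1.21 ,  0.384,  0.016,  1.371, -0.006,  1.388, -0.047]), 'dq': array([-0.   ,  0.001,  0.001,  0.001,  0.   , -0.002,  0.   ]), 'tau': array([ 0.0000e+00, -6.2759e+01,  8.4400e-01, -3.7182e+01,  1.7000e-02,
        1.4000e-02, -0.0000e+00]), 'tool_pos': array([ 183.278, -596.988,  230.272]), 'ee_rot': array([ 0.989,  0.148, -0.   , -0.001]), 'ft_force': array([0.487, 0.143, 0.448]), 'torque': array([ 0.034, -0.018, -0.005]), 'gripper_width': np.float64(85.558)} 18.700000000000003
scene [-88.00750968 694.69856712 542.15469466] [-0.18410205  0.50391224  0.78982512 -0.297246  ] [[386.5273744804604, 0.0, 250.50933082276939], [0.0, 386.5273744804604, 193.51306160239625], [0.0, 0.0, 1.0]] 0.08910624186197917
side [ 412.24856233 -929.73033844  898.47847424] [ 0.40949287 -0.0280373  -0.056192    0.91014941] [[433.73381827597586, 0.0, 248.64372063160053], [0.0, 433.73381827597586, 189.19799283899397], [0.0, 0.0, 1.0]] 0.045832316080729164
```

View pics/scene0.png

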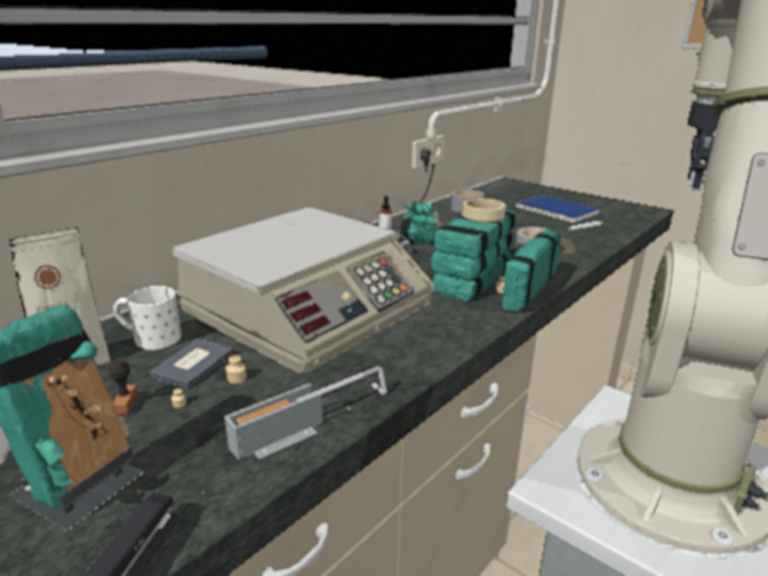

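View pics/side0.png

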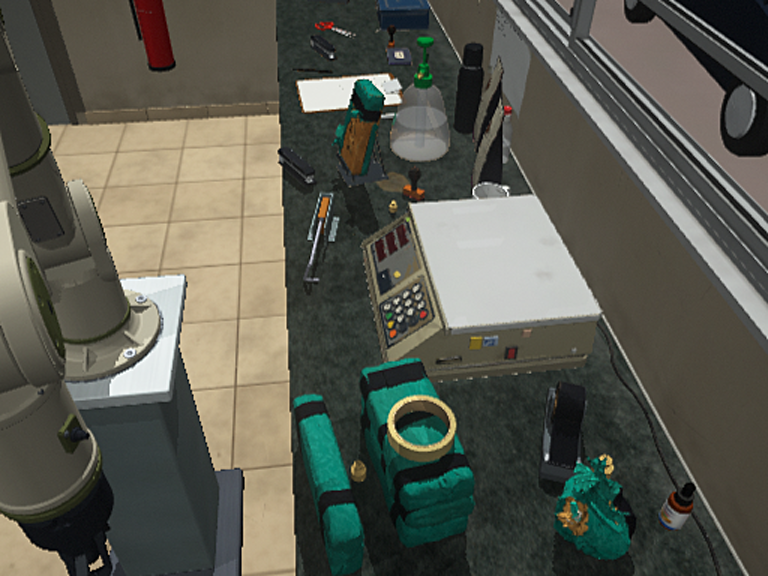

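Scene view: holder and hook at about (300,405), foot at (382,388), the two bystanders at (235,370) and (178,398), and the gap between parcels at (500,285). Side view: the dropped weight is visible in the gap at (358,470), the hook foot at (312,283) and the white platter at (500,260).

```bash
cat > m.py <<'E'
from h import *
C={n:np.load(n+".npy",allow_pickle=True).item() for n in("scene","side")}
P={n:pts(C[n]) for n in C}
def box(n,sel,name,ns=3):
    p=P[n][sel]
    if len(p)<5: print(name,n,len(p));return
    r=cv2.minAreaRect(p[:,:2].astype(np.float32)); print(name,n,len(p),"med",p.mean(0).round(1),"rect c",np.round(r[0],1),"sz",np.round(r[1],1),"ang",round(r[2],2),"z",np.percentile(p[:,2],[2,50,98]).round(1))
for n in C:
    p=P[n];x,y,z=p[...,0],p[...,1],p[...,2];ok=C[n]["z_map"]>0
    hsv=cv2.cvtColor(C[n]["frame"],cv2.COLOR_RGB2HSV); H,S,V=hsv[...,0],hsv[...,1],hsv[...,2]
    t=ok&(x>300)&(x<900)&(y<300)&(y>-700)
    tab=ok&(abs(z)<8)&(x>350)&(x<800)&(abs(y)<500); print(n,"table z",np.median(z[tab]))
    teal=t&(H>70)&(H<95)&(S>90)
    box(n,teal&(z>107)&(z<120),"edge top"); box(n,teal&(z>140)&(z<153),"stack top")
    box(n,teal&(x<560)&(z>15)&(z<145),"low teal")
    bro=ok&(H>8)&(H<30)&(S>60)&(V>90)&(x>350)&(x<800)&(y>-650)&(y<500)&(z<60)&(z>0)
    k,lab,st,ce=cv2.connectedComponentsWithStats(bro.astype(np.uint8))
    for i in range(1,k):
        if st[i,4]>=15: box(n,lab==i,"brass? px %s"%ce[i].round())
    pl=ok&(abs(z-139)<4)&(S<40)&(V>150)&(x>400); box(n,pl,"platter")
    box(n,ok&(x>350)&(x<560)&(y>60)&(y<450)&(z>25)&(z<70)&(S<90),"hook/holder")
    box(n,ok&(x>350)&(x<560)&(y>60)&(y<450)&(z>50)&(z<58),"holder top")
E
python3 m.py
```

```text
scene table z 1.419120792579406
edge top scene 472 med [ 465.4 -359.   112.4] rect c [ 583.8 -377.2] sz [409.7 250.5] ang 2.89 z [107.4 112.1 119.5]
stack top scene 316 med [ 520.5 -322.9  145.3] rect c [ 536.4 -370. ] sz [ 96.1 222.2] ang 8.58 z [140.6 145.7 148.8]
low teal scene 2879 med [ 460.3 -323.4   79.3] rect c [ 453.3 -413.3] sz [346.3 189.7] ang 85.8 z [ 18.   81.  143.4]
brass? px [333. 190.] scene 44 med [ 460.2 -358.8   17. ] rect c [ 461.9 -360.7] sz [13.2 21.1] ang 29.41 z [ 0.9 17.6 33.7]
brass? px [157. 246.] scene 218 med [611.3 234.1  19.1] rect c [637.2 217.9] sz [31.6 95.6] ang 58.13 z [ 1.  20.6 41.5]
brass? px [ 82. 266.] scene 156 med [671.1 395.2  18. ] rect c [694.5 385. ] sz [37.1 85.3] ang 45.76 z [ 2.2 20.6 28.1]
brass? px [118. 265.] scene 107 med [620.3 335.1  12.3] rect c [635.5 327.1] sz [20.6 62.8] ang 61.2 z [ 0.5 12.1 26.5]
brass? px [175. 274.] scene 176 med [455.9 300.5  50.8] rect c [457.6 298.6] sz [78.  21.9] ang 76.06 z [46.2 51.2 53.1]
brass? px [ 74. 301.] scene 217 med [532.7 476.8  49.9] rect c [566.2 449.7] sz [ 30.7 131. ] ang 51.92 z [
[... 1580 characters left out ...]
ss? px [238. 313.] side 72 med [ 463.2 -371.8   21.9] rect c [ 463.1 -371.2] sz [17.6 21.7] ang 78.6 z [15.2 19.2 32.1]
brass? px [377. 338.] side 27 med [ 747.6 -489.3   53.1] rect c [ 748.1 -487.3] sz [20.4  6.4] ang 68.23 z [32.1 54.8 57.2]
brass? px [383. 351.] side 66 med [ 748.5 -518.2   52.8] rect c [ 745.  -517.1] sz [ 9.3 38.9] ang 68.09 z [34.  56.  59.7]
platter side 7823 med [760.9 -40.8 139.2] rect c [761.7 -20.2] sz [271.5 366.9] ang 0.48 z [136.1 139.2 142.1]
hook/holder side 480 med [491.9 177.7  47.3] rect c [499.9 206. ] sz [280.5 154. ] ang 82.21 z [27.4 47.8 66.4]
holder top side 164 med [493.3 212.4  53.2] rect c [485.2 252.3] sz [123.7 388.4] ang 2.08 z [50.1 52.8 57.3]
```

```bash
cat > m2.py <<'E'
exec(open("m.py").read().split("for n in C:\n    p=P[n]")[0])
for n in C:
    p=P[n];x,y,z=p[...,0],p[...,1],p[...,2];ok=C[n]["z_map"]>0
    hsv=cv2.cvtColor(C[n]["frame"],cv2.COLOR_RGB2HSV); H,S,V=hsv[...,0],hsv[...,1],hsv[...,2]
    dark=ok&(x>400)&(y>-520)&(y<-260)&(x<620)
    box(n,dark&(x<500)&(z>105)&(z<120),"edge top"); box(n,dark&(x>470)&(z>138)&(z<153),"stack top")
    s=dark&(x<505)&(z>100)&(z<116); q=p[s]
    for a in range(-500,-260,30):
        b=(q[:,1]>a)&(q[:,1]<a+30); 
        if b.sum()>4: print("   edge y",a+15,"x",np.percentile(q[b,0],[3,97]).round(1))
    q=p[dark&(x>480)&(z>30)&(z<150)]
    for a in range(-500,-260,30):
        b=(q[:,1]>a)&(q[:,1]<a+30)
        if b.sum()>4: print("   stack y",a+15,"x",np.percentile(q[b,0],[3,97]).round(1))
    # hook
    u=np.array([-.2,-.98]);u/=np.linalg.norm(u)
    d=(p[...,:2]-[457.5,299])@u; e=(p[...,:2]-[457.5,299])@np.array([-u[1],u[0]])
    for a,b in((85,110),(110,135),(135,160),(160,190)):
        s=ok&(d>a)&(d<b)&(abs(e)<25)&(z>36)&(z<54)
        if s.sum()>3: print("  shank",a,b,s.sum(),p[s].mean(0).round(1), np.percentile(e[s],[5,95]).round(1))
    s=ok&(d>185)&(d<220)&(abs(e)<35)&(z>8)&(z<55); print("  foot",s.sum(),p[s].mean(0).round(1),np.percentile(d[s],[5,95]).round(1))
    s=ok&(abs(d)<38)&(abs(e)<9)&(z>42)&(z<56)&(H>5)&(H<25)&(S>90)
    l=cv2.fitLine(p[s][:,:2].astype(np.float32),cv2.DIST_HUBER,0,.01,.01).ravel(); print("  handle",l.round(3),p[s].mean(0).round(1),np.percentile(d[s],[2,98]).round(1))
    for nm,c,rad,h in(("big",(618,229),25,40),("small",(624,331),18,26),("w",(463,-368),22,32)):
        s=ok&(np.hypot(x-c[0],y-c[1])<rad)&(z>6)&(z<h+4); q=p[s]; top=q[q[:,2]>h-8]
        print("  ",nm,s.sum(),q.mean(0).round(1),"top",len(top),top.mean(0).round(1) if len(top) else"",np.percentile(q,[3,97],axis=0).round(1).tolist())
    s=ok&(abs(z-139)<4)&(S<40)&(V>150)&(x>500)&(y>-250)&(y<200);box(n,s,"platter")
E
python3 m2.py
```

```text
edge top scene 321 med [ 439.7 -381.4  112.3] rect c [ 449.9 -389.2] sz [ 99.6 252.7] ang 0.02 z [105.6 112.2 119.3]
stack top scene 520 med [ 519.9 -331.   145.4] rect c [ 535.9 -371.6] sz [100.7 226.3] ang 9.65 z [138.7 145.8 152.4]
   edge y -485 x [402.4 441.9]
   edge y -455 x [400.4 501.2]
   edge y -425 x [401.4 497.2]
   edge y -395 x [402.5 493.6]
   edge y -365 x [401.9 488.4]
   edge y -335 x [402.  481.4]
   edge y -305 x [402.6 478.8]
   edge y -275 x [402.4 503.6]
   stack y -485 x [502.4 526.2]
   stack y -455 x [498.3 519.3]
   stack y -425 x [492.9 505.4]
   stack y -395 x [488.7 509.1]
   stack y -365 x [483.2 575.6]
   stack y -335 x [480.3 567.1]
   stack y -305 x [480.6 568.2]
   stack y -275 x [480.9 557.6]
  shank 85 110 29 [432.1 204.   46.3] [-7.7 -2.1]
  shank 110 135 29 [426.9 181.4  46.4] [-8.8 -4. ]
  shank 135 160 30 [422.  156.2  46.1] [-8.6 -3.1]
  shank 160 190 36 [416.2 129.4  46. ] [-8.6 -3.5]
  foot 72 [406.9 107.2  29.2] [188.4 202.7]
  handle [1.88000e-01 9.82000e-01 4.55031e+02 3.00256e+02] [455.1 300.8  51.4] [-36.2  36. ]
   big 171 [606.1 236
[... 1414 characters left out ...]
68000e-01 4.57701e+02 2.96876e+02] [457.9 296.8  48.9] [-30.1  36.9]m2.py:26: RuntimeWarning: Mean of empty slice.
  print("  ",nm,s.sum(),q.mean(0).round(1),"top",len(top),top.mean(0).round(1) if len(top) else"",np.percentile(q,[3,97],axis=0).round(1).tolist())
  ret = um.true_divide(
Traceback (most recent call last):
  File "m2.py", line 26, in <module>
    print("  ",nm,s.sum(),q.mean(0).round(1),"top",len(top),top.mean(0).round(1) if len(top) else"",np.percentile(q,[3,97],axis=0).round(1).tolist())
                                                                                                    ~~~~~~~~~~~~~^^^^^^^^^^^^^^^^^
IndexError: index -1 is out of bounds for axis 0 with size 0
```

```bash
python3 -c "
exec(open('m.py').read().split('for n in C:')[0])
a=C['side']['frame'][100:210,180:270,::-1];b=C['side']['frame'][240:384,180:330,::-1];c=C['scene']['frame'][215:310,100:280,::-1]
f=lambda i,w,h:cv2.resize(np.ascontiguousarray(i),(w,h),interpolation=cv2.INTER_CUBIC)
cv2.imwrite('pics/crop.png',np.vstack([np.hstack([f(a,360,300),f(b,440,300)]),f(c,800,300)]))"
```

```text
(no output)
```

View pics/crop.png

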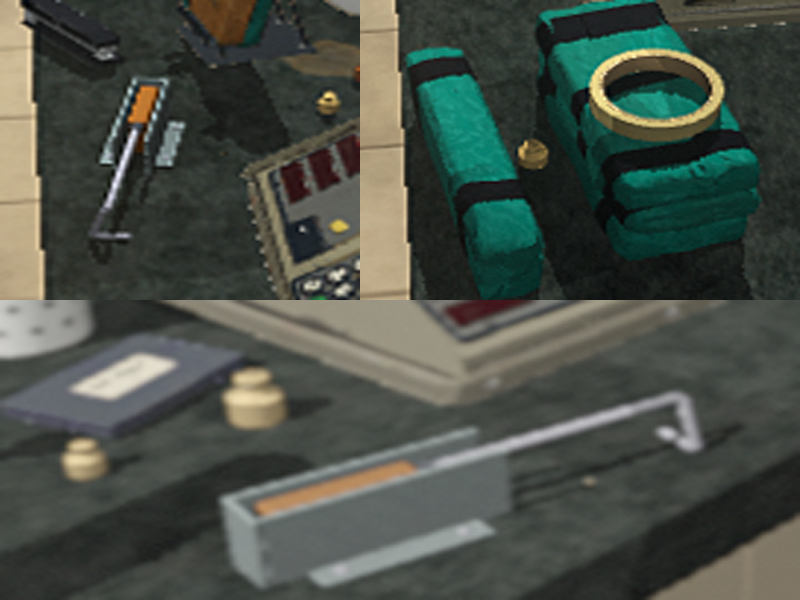

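The crop shows the weight upright in the gap, and the hook level in its holder heading about -102°. Both agree with the point cloud. Next is a planner helper, then the move to a point above the shank.

```bash
cat > plan.py <<'E'
import sys,json
from h import *
def st():
    s=env.state(); Rm=R.from_quat(s["ee_rot"]).as_matrix()
    print("t %.2f"%s["time"],"pos",np.round(s["tool_pos"],1),"yaw %.1f"%np.degrees(np.arctan2(Rm[1,0],Rm[0,0])),"tilt",Rm[:2,2].round(3),"F",np.round(s["ft_force"],1),"w %.1f"%s["gripper_width"],"q",np.round(s["q"],2)); return s
def plan(target,yaw=None,n=12,gain=1.0):
    s=st(); Rm=R.from_quat(s["ee_rot"]).as_matrix(); y0=np.degrees(np.arctan2(Rm[1,0],Rm[0,0]))
    dy=0 if yaw is None else (yaw-y0+180)%360-180
    d=(np.array(target)-s["tool_pos"])/n*gain; rows=[]
    for i in range(n):
        a=np.radians(y0+dy*i/n); c,q=np.cos(a),np.sin(a)
        rows.append({"linear":[round((c*d[0]+q*d[1])/1000,3),round((q*d[0]-c*d[1])/1000,3),round(-d[2]/1000,3)],"twist":round(-np.radians(dy)/n*gain,3)})
    print("step %.1f mm"%np.linalg.norm(d),json.dumps(rows).replace('"','') if n<99 else "")
if __name__=="__main__":
    a=sys.argv; plan([float(v) for v in a[1].split(",")],float(a[2]) if a[2]!="-" else None,int(a[3]))
E
python3 plan.py 470,-330,250 40 8
python3 - <<'E'
exec(open("m.py").read().split("for n in C:")[0])
p=P["side"];x,y,z=p[...,0],p[...,1],p[...,2]
for yy in(-200,-100,0,100,160,200,250):
    s=(abs(y-yy)<15)&(abs(z)<5)&(x>300); b=(abs(y-yy)<15)&(z>15)&(z<140)&(x>480)
    print(yy,"edge",x[s].min().round() if s.any() else None,"scale",np.percentile(x[b],1).round() if b.any() else None)
E
```

```text
t 0.10 pos [ 183.3 -597.   230.4] yaw 17.1 tilt [-0.001  0.002] F [-0.4  0.5 -0.9] w 85.2 q [ 1.21  0.38  0.02  1.37 -0.01  1.39 -0.05]
step 49.0 mm [{linear: [0.044, -0.021, -0.002], twist: -0.05}, {linear: [0.045, -0.019, -0.002], twist: -0.05}, {linear: [0.046, -0.017, -0.002], twist: -0.05}, {linear: [0.047, -0.015, -0.002], twist: -0.05}, {linear: [0.047, -0.012, -0.002], twist: -0.05}, {linear: [0.048, -0.01, -0.002], twist: -0.05}, {linear: [0.048, -0.007, -0.002], twist: -0.05}, {linear: [0.049, -0.005, -0.002], twist: -0.05}]
-200 edge 362.0 scale 576.0
-100 edge 362.0 scale 532.0
0 edge 362.0 scale 531.0
100 edge 362.0 scale 531.0
160 edge 363.0 scale 530.0
200 edge 364.0 scale 979.0
250 edge 362.0 scale 788.0
```

Emit:
move_arm --commands '[{"linear":[0.044,-0.021,-0.004],"twist":-0.05},{"linear":[0.045,-0.019,-0.004],"twist":-0.05},{"linear":[0.046,-0.017,-0.004],"twist":-0.05},{"linear":[0.047,-0.015,-0.003],"twist":-0.05},{"linear":[0.047,-0.012,-0.003],"twist":-0.05},{"linear":[0.048,-0.01,-0.003],"twist":-0.05},{"linear":[0.048,-0.007,-0.003],"twist":-0.05},{"linear":[0.049,-0.005,-0.002],"twist":-0.05}]' --gripper 0.04

```text
time: 0.9
tool_pos: [467.6, -328.4, 251.4]
ee_rot: [0.94, 0.34, -0.004, -0.004]
ft_force: [1.3, -0.7, -0.3]
gripper_width: 40.2
```

```bash
python3 plan.py 490,-60,240 60 7
```

```text
t 0.90 pos [ 467.6 -328.4  251.4] yaw 39.8 tilt [-0.01   0.005] F [ 1.3 -0.7 -0.3] w 40.2 q [ 0.76  0.28 -0.25  1.47  0.07  1.41 -0.37]
step 38.5 mm [{linear: [0.027, -0.027, 0.002], twist: -0.05}, {linear: [0.028, -0.026, 0.002], twist: -0.05}, {linear: [0.03, -0.025, 0.002], twist: -0.05}, {linear: [0.031, -0.023, 0.002], twist: -0.05}, {linear: [0.032, -0.021, 0.002], twist: -0.05}, {linear: [0.033, -0.02, 0.002], twist: -0.05}, {linear: [0.034, -0.018, 0.002], twist: -0.05}]
```

Emit:
move_arm --commands '[{"linear":[0.027,-0.027,0.002],"twist":-0.05},{"linear":[0.028,-0.026,0.002],"twist":-0.05},{"linear":[0.03,-0.025,0.002],"twist":-0.05},{"linear":[0.031,-0.023,0.002],"twist":-0.05},{"linear":[0.032,-0.021,0.002],"twist":-0.05},{"linear":[0.033,-0.02,0.002],"twist":-0.05},{"linear":[0.034,-0.018,0.002],"twist":-0.05}]'

```text
time: 1.6
tool_pos: [490.6, -46.1, 235.3]
ee_rot: [0.862, 0.508, -0.003, -0.007]
ft_force: [0.7, -0.6, 0.4]
gripper_width: 40.4
```

```bash
python3 plan.py 434,195,200 78 7
```

```text
t 1.60 pos [490.6 -46.1 235.3] yaw 61.0 tilt [-0.013  0.008] F [ 0.7 -0.6  0.4] w 40.4 q [ 0.48  0.14 -0.49  1.69  0.06  1.35 -0.52]
step 35.7 mm [{linear: [0.026, -0.024, 0.005], twist: -0.042}, {linear: [0.027, -0.023, 0.005], twist: -0.042}, {linear: [0.028, -0.021, 0.005], twist: -0.042}, {linear: [0.029, -0.02, 0.005], twist: -0.042}, {linear: [0.03, -0.019, 0.005], twist: -0.042}, {linear: [0.031, -0.018, 0.005], twist: -0.042}, {linear: [0.031, -0.016, 0.005], twist: -0.042}]
```

Emit:
move_arm --commands '[{"linear":[0.026,-0.024,0.005],"twist":-0.042},{"linear":[0.027,-0.023,0.005],"twist":-0.042},{"linear":[0.028,-0.021,0.005],"twist":-0.042},{"linear":[0.029,-0.02,0.005],"twist":-0.042},{"linear":[0.03,-0.019,0.005],"twist":-0.042},{"linear":[0.031,-0.018,0.005],"twist":-0.042},{"linear":[0.03,-0.016,0.005],"twist":-0.042},{"linear":[0,0,0],"twist":0}]'

```text
time: 2.4
tool_pos: [425.0, 208.9, 200.1]
ee_rot: [0.771, 0.637, -0.003, -0.008]
ft_force: [0.4, 0.0, 0.5]
gripper_width: 40.3
```

```bash
python3 - <<'E'
from plan import *
st(); c=env.capture("wrist"); np.save("w1.npy",c,allow_pickle=True); save(c,"w1",None,1.5)
p=pts(c);z=p[...,2];ok=c["z_map"]>0
print(c["eye"],(ok).mean(), np.median(z[ok&(abs(z)<10)]))
u=np.array([-.208,-.978]);d=(p[...,:2]-[456,299])@u;e=(p[...,:2]-[456,299])@np.array([.978,-.208])
for a in range(85,200,15):
    s=ok&(d>a)&(d<a+15)&(abs(e)<20)&(z>36)&(z<56)
    if s.sum()>3: print("shank",a,s.sum(),p[s].mean(0).round(1),np.percentile(e[s],[5,50,95]).round(1))
s=ok&(abs(z-54)<5)&(abs(d)<120)&(abs(e)<30)
if s.any(): print("holder top d",np.percentile(d[s],[1,99]),"e",np.percentile(e[s],[2,50,98]))
E
```

```text
t 2.40 pos [425.  208.9 200.1] yaw 79.2 tilt [-0.016  0.009] F [0.4 0.  0.5] w 40.3 q [ 0.17  0.14 -0.74  1.78  0.08  1.27 -0.78]
[442.60213614 288.08071508 343.24982223] 0.9960276285807291 0.1346502660339013
shank 85 76 [436.5 208.5  45.9] [-3.3 -0.3  2.7]
shank 100 72 [432.8 193.8  45.8] [-3.9 -0.6  2.1]
shank 115 72 [430.  179.1  45.9] [-3.5 -0.8  2.6]
shank 130 60 [426.9 164.4  46. ] [-3.  -0.5  2.1]
shank 145 66 [423.6 149.9  45.8] [-3.8 -1.1  2.5]
shank 160 58 [420.7 135.7  45.9] [-3.3 -0.7  2.8]
shank 175 57 [417.5 120.3  45.9] [-3.2 -0.4  2.3]
shank 190 60 [412.8 107.2  43.8] [-7.4 -2.5  2.6]
holder top d [-49.15334411  79.812334  ] e [-16.12516171  -0.30900572  15.07250516]
```

View pics/w1.png

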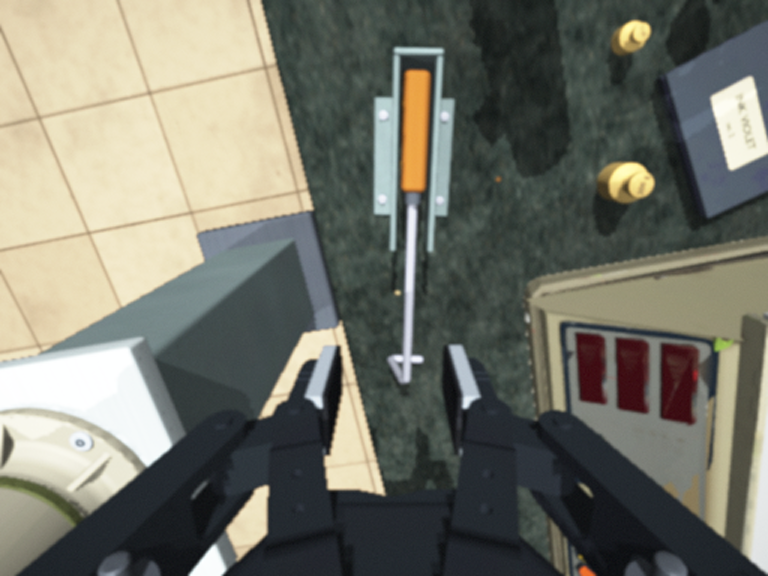

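Wrist view: the hook runs along column 410 with its foot at (405,365), and the holder front is at row 250. The fingers straddle the shank line. The wrist shank fit agrees with the scene and side fits.

```bash
python3 plan.py 433.4,195.4,24 77.9 8
```

```text
t 2.45 pos [426.  206.6 200.1] yaw 79.0 tilt [-0.016  0.008] F [-0.8  0.   0.8] w 40.2 q [ 0.17  0.14 -0.74  1.78  0.08  1.27 -0.78]
step 22.1 mm [{linear: [-0.001, 0.001, 0.022], twist: 0.002}, {linear: [-0.001, 0.001, 0.022], twist: 0.002}, {linear: [-0.001, 0.001, 0.022], twist: 0.002}, {linear: [-0.001, 0.001, 0.022], twist: 0.002}, {linear: [-0.001, 0.001, 0.022], twist: 0.002}, {linear: [-0.001, 0.001, 0.022], twist: 0.002}, {linear: [-0.001, 0.001, 0.022], twist: 0.002}, {linear: [-0.001, 0.001, 0.022], twist: 0.002}]
```

Emit:
move_arm --commands '[{"linear":[-0.01,0.012,0.02],"twist":0.01},{"linear":[0,0,0.03],"twist":0.01},{"linear":[0,0,0.03],"twist":0},{"linear":[0,0,0.03],"twist":0},{"linear":[0,0,0.015],"twist":0},{"linear":[0,0,0],"twist":0}]'

```text
time: 3.05
tool_pos: [437.4, 187.9, 70.6]
ee_rot: [0.782, 0.624, -0.004, -0.006]
ft_force: [0.1, 0.1, 0.3]
gripper_width: 39.9
```

```bash
sed -i 's/^    d=(np.array.*/    d=(np.array(target)-s["tool_pos"])\/n*gain; rows=[]; B=R.from_euler("z",-y0,degrees=True).as_matrix()@Rm/; s/^        a=np.radians.*/        T=(R.from_euler("z",y0+dy*i\/n,degrees=True).as_matrix()@B).T@d\/1000/; s/"linear":\[.*\],"twist"/"linear":[round(float(v),3) for v in T],"twist"/' plan.py; python3 plan.py 433.4,195.4,24 77.9 3
```

```text
t 3.05 pos [437.4 187.9  70.6] yaw 77.2 tilt [-0.014  0.004] F [0.1 0.1 0.3] w 39.9 q [ 0.14  0.3  -0.69  1.93  0.21  0.99 -0.87]
step 15.8 mm [{linear: [0.002, -0.002, 0.016], twist: -0.004}, {linear: [0.002, -0.002, 0.016], twist: -0.004}, {linear: [0.002, -0.002, 0.016], twist: -0.004}]
```

Emit:
move_arm --commands '[{"linear":[0.005,-0.005,0.016],"twist":-0.01},{"linear":[0.001,-0.001,0.016],"twist":0},{"linear":[0,0,0.01],"twist":0},{"linear":[0,0,0],"twist":0}]'

```text
time: 3.45
tool_pos: [435.3, 192.1, 29.8]
ee_rot: [0.78, 0.625, -0.003, -0.005]
ft_force: [-0.1, 1.6, -0.5]
gripper_width: 40.1
```

```bash
python3 plan.py 433.4,195.4,24 77.9 1
```

```text
t 3.45 pos [435.3 192.1  29.8] yaw 77.4 tilt [-0.011  0.003] F [-0.1  1.6 -0.5] w 40.1 q [ 0.1   0.36 -0.67  1.97  0.27  0.91 -0.93]
step 7.0 mm [{linear: [0.003, -0.003, 0.006], twist: -0.009}]
```

Emit:
move_arm --commands '[{"linear":[0.003,-0.002,0.006],"twist":-0.008},{"linear":[0,0,0],"twist":0}]'

```text
time: 3.65
tool_pos: [435.2, 195.4, 24.9]
ee_rot: [0.778, 0.628, -0.002, -0.004]
ft_force: [-0.6, 0.1, 0.4]
gripper_width: 40.1
```

Emit:
move_arm --commands '[{"linear":[0,0,0],"twist":0},{"linear":[0,0,0],"twist":0},{"linear":[0,0,0],"twist":0},{"linear":[0,0,0],"twist":0},{"linear":[0,0,0],"twist":0}]' --gripper 0.0 --squeeze 60

```text
time: 4.15
tool_pos: [436.1, 195.7, 26.4]
ee_rot: [0.778, 0.628, -0.002, -0.004]
ft_force: [-0.3, 0.1, -1.2]
gripper_width: 4.9
```

```bash
python3 plan.py 433,196,100 - 4
```

```text
t 4.15 pos [436.1 195.7  26.4] yaw 77.8 tilt [-0.007  0.004] F [-0.3  0.1 -1.2] w 4.9 q [ 0.09  0.37 -0.67  1.97  0.28  0.9  -0.93]
step 18.4 mm [{linear: [-0.0, -0.001, -0.018], twist: -0.0}, {linear: [-0.0, -0.001, -0.018], twist: -0.0}, {linear: [-0.0, -0.001, -0.018], twist: -0.0}, {linear: [-0.0, -0.001, -0.018], twist: -0.0}]
```

Emit:
move_arm --commands '[{"linear":[0,0,-0.01],"twist":0},{"linear":[0,0,-0.018],"twist":0},{"linear":[0,0,-0.018],"twist":0},{"linear":[0,0,-0.018],"twist":0},{"linear":[0,0,-0.015],"twist":0},{"linear":[0,0,0],"twist":0}]'

```text
time: 4.75
tool_pos: [436.0, 195.6, 110.7]
ee_rot: [0.778, 0.628, -0.002, -0.004]
ft_force: [-0.7, 0.3, -2.1]
gripper_width: 4.6
```

```bash
python3 - <<'E'
from plan import *
plan((430,-106,110),90,10)
c=env.capture("scene"); save(c,"s2",(90,180,300,320),3.5)
p=pts(c);z=p[...,2];ok=c["z_map"]>0
s=ok&(z>60)&(z<140)&(p[...,0]>390)&(p[...,0]<480)&(p[...,1]>90)&(p[...,1]<150); print("shank fwd",p[s].mean(0).round(1),s.sum())
E
```

```text
t 4.75 pos [436.  195.6 110.7] yaw 77.9 tilt [-0.008  0.004] F [-0.7  0.3 -2.1] w 4.6 q [ 0.15  0.24 -0.71  1.89  0.17  1.07 -0.84]
step 30.2 mm [{linear: [-0.03, 0.006, -0.0], twist: -0.021}, {linear: [-0.03, 0.005, -0.0], twist: -0.021}, {linear: [-0.03, 0.004, -0.0], twist: -0.021}, {linear: [-0.03, 0.004, -0.0], twist: -0.021}, {linear: [-0.03, 0.003, -0.0], twist: -0.021}, {linear: [-0.03, 0.003, -0.0], twist: -0.021}, {linear: [-0.03, 0.002, -0.0], twist: -0.021}, {linear: [-0.03, 0.001, -0.0], twist: -0.021}, {linear: [-0.03, 0.001, 0.0], twist: -0.021}, {linear: [-0.03, 0.0, 0.0], twist: -0.021}]
shank fwd [411.9 114.7 116.8] 132
```

View pics/s2.png

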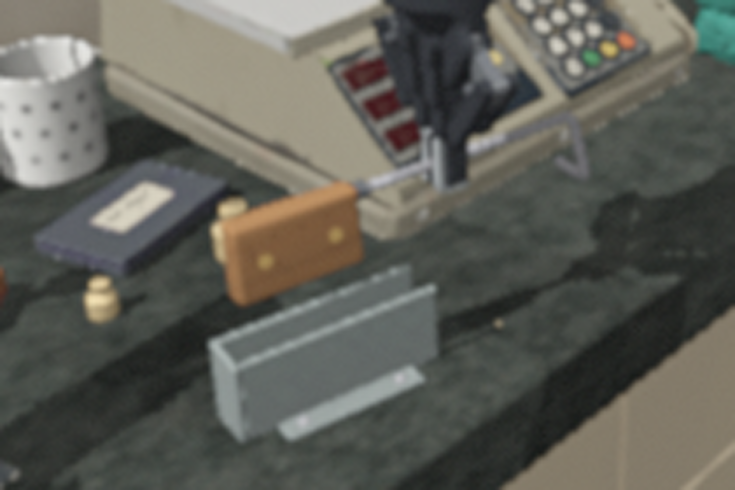

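The hook is clear of the holder and level: handle at (290,240), foot at (575,160).

Emit:
move_arm --commands '[{"linear":[-0.03,0.007,0],"twist":-0.021},{"linear":[-0.03,0.006,0],"twist":-0.021},{"linear":[-0.03,0.006,0],"twist":-0.021},{"linear":[-0.03,0.005,0],"twist":-0.021},{"linear":[-0.03,0.004,0],"twist":-0.021},{"linear":[-0.03,0.004,0],"twist":-0.021},{"linear":[-0.03,0.003,0],"twist":-0.021},{"linear":[-0.03,0.002,0],"twist":-0.021},{"linear":[-0.03,0.002,0],"twist":-0.021},{"linear":[-0.03,0.001,0],"twist":-0.021},{"linear":[0,0,0],"twist":0}]'

```text
time: 5.9
tool_pos: [435.2, -118.7, 99.8]
ee_rot: [0.703, 0.711, -0.005, -0.009]
ft_force: [0.5, 0.1, -0.9]
gripper_width: 4.5
```

```bash
python3 plan.py 440,-106,30 90 5
```

```text
t 5.90 pos [ 435.2 -118.7   99.8] yaw 90.6 tilt [-0.021  0.006] F [ 0.5  0.1 -0.9] w 4.5 q [ 0.66  0.18 -0.5   1.96  0.1   1.04  0.12]
step 14.2 mm [{linear: [0.002, 0.001, 0.014], twist: 0.002}, {linear: [0.002, 0.001, 0.014], twist: 0.002}, {linear: [0.002, 0.001, 0.014], twist: 0.002}, {linear: [0.002, 0.001, 0.014], twist: 0.002}, {linear: [0.002, 0.001, 0.014], twist: 0.002}]
```

Emit:
move_arm --commands '[{"linear":[0.003,0.001,0.014],"twist":0.002},{"linear":[0.002,0.001,0.014],"twist":0.002},{"linear":[0.002,0.001,0.014],"twist":0.002},{"linear":[0.002,0.001,0.014],"twist":0.002},{"linear":[0.001,0,0.008],"twist":0.002},{"linear":[0,0,0.004],"twist":0},{"linear":[0,0,0],"twist":0}]'

```text
time: 6.6
tool_pos: [435.2, -107.0, 26.1]
ee_rot: [0.708, 0.706, -0.006, -0.012]
ft_force: [-1.8, -1.9, 7.9]
gripper_width: 4.5
```

```bash
python3 plan.py 440,-106,26 90 2
```

```text
t 6.60 pos [ 435.2 -107.    26.1] yaw 89.9 tilt [-0.026  0.008] F [-1.8 -1.9  7.9] w 4.5 q [ 0.61  0.29 -0.49  2.03  0.17  0.89  0.02]
step 2.5 mm [{linear: [0.0, 0.002, -0.0], twist: -0.001}, {linear: [0.0, 0.002, -0.0], twist: -0.001}]
```

Emit:
move_arm --commands '[{"linear":[0,0,0],"twist":0},{"linear":[0,0,0],"twist":0},{"linear":[0,0,0],"twist":0},{"linear":[0,0,-0.02],"twist":0},{"linear":[0,0,-0.04],"twist":0},{"linear":[0.02,0,-0.03],"twist":0},{"linear":[0.04,0,0],"twist":0},{"linear":[0.03,0,0],"twist":0},{"linear":[0,0,0],"twist":0}]' --gripper 0.05

```text
time: 7.5
tool_pos: [439.0, -15.4, 122.4]
ee_rot: [0.709, 0.705, -0.005, -0.01]
ft_force: [-0.5, -0.2, -0.7]
gripper_width: 50.0
```

```bash
cat > hk.py <<'E'
from plan import *
st(); 
for n in ("side","scene"):
    c=env.capture(n);p=pts(c);z=p[...,2];ok=c["z_map"]>0;x,y=p[...,0],p[...,1]
    if n=="side": np.save("side.npy",c,allow_pickle=True)
    hsv=cv2.cvtColor(c["frame"],cv2.COLOR_RGB2HSV);H,S=hsv[...,0],hsv[...,1]
    w=ok&(H>4)&(H<18)&(S>110)&(x>380)&(x<520)&(abs(y+20)<150)&(z>3)&(z<70); q=p[w]
    k=q[q[:,2]>44]
    if len(k)>5:
        r=cv2.minAreaRect(k[:,:2].astype(np.float32)); print(n,"handle",len(q),"top",k.mean(0).round(1),"rect",np.round(r[0],1),np.round(r[1],1),round(r[2],1))
    for a in range(-200,-50,25):
        s=ok&(y>a)&(y<a+25)&(x>390)&(x<500)&(z>36)&(z<56)
        if s.sum()>3: print("  shank",a,s.sum(),p[s].mean(0).round(1))
E
python3 hk.py
```

```text
t 7.50 pos [439.  -15.4 122.4] yaw 89.7 tilt [-0.021  0.008] F [-0.5 -0.2 -0.7] w 50.0 q [ 0.53  0.13 -0.59  1.96  0.07  1.09 -0.1 ]
side handle 141 top [433.3  -8.8  49.3] rect [433.5  -7.4] [80.  17.7] 89.7
  shank -200 20 [ 433.4 -186.4   45. ]
  shank -175 18 [ 433.3 -161.6   44.6]
  shank -150 17 [ 433.5 -140.1   45.5]
  shank -125 19 [ 433.3 -113.2   45.5]
  shank -100 17 [433.5 -85.5  45.7]
  shank -75 21 [433.7 -59.5  45.7]
scene handle 420 top [427.2   4.5  49.9] rect [428.9   2.1] [19.  74.9] 0.3
  shank -200 16 [ 428.1 -190.5   44.9]
  shank -175 14 [ 429.3 -162.    46.1]
  shank -150 15 [ 429.2 -136.5   46. ]
  shank -125 15 [ 429.  -111.6   46.3]
  shank -100 17 [428.7 -85.8  46.7]
  shank -75 12 [429.1 -62.3  46.8]
```

```bash
python3 plan.py 432,-11,9 90 6
```

```text
t 7.60 pos [438.6 -18.9 121.7] yaw 89.5 tilt [-0.023  0.007] F [-0.1 -0.9  0.4] w 49.8 q [ 0.53  0.13 -0.59  1.96  0.07  1.09 -0.1 ]
step 18.9 mm [{linear: [0.001, -0.001, 0.019], twist: -0.002}, {linear: [0.001, -0.001, 0.019], twist: -0.002}, {linear: [0.001, -0.001, 0.019], twist: -0.002}, {linear: [0.001, -0.001, 0.019], twist: -0.002}, {linear: [0.001, -0.001, 0.019], twist: -0.002}, {linear: [0.001, -0.001, 0.019], twist: -0.002}]
```

Emit:
move_arm --commands '[{"linear":[0.005,-0.004,0.019],"twist":-0.004},{"linear":[0.002,0,0.019],"twist":-0.002},{"linear":[0,0,0.019],"twist":0},{"linear":[0,0,0.019],"twist":0},{"linear":[0,0,0.015],"twist":0},{"linear":[0,0,0.008],"twist":0},{"linear":[0,0,0],"twist":0}]'

```text
time: 8.3
tool_pos: [432.0, -20.5, 18.4]
ee_rot: [0.713, 0.702, -0.007, -0.01]
ft_force: [0.7, -0.4, 0.1]
gripper_width: 49.9
```

```bash
python3 plan.py 432,-11,9 90 2
```

```text
t 8.30 pos [432.  -20.5  18.4] yaw 89.1 tilt [-0.024  0.004] F [ 0.7 -0.4  0.1] w 49.9 q [ 0.49  0.28 -0.56  2.08  0.19  0.86 -0.2 ]
step 6.7 mm [{linear: [0.005, 0.0, 0.005], twist: -0.008}, {linear: [0.005, 0.0, 0.005], twist: -0.008}]
```

Emit:
move_arm --commands '[{"linear":[0.006,0,0.005],"twist":-0.008},{"linear":[0.005,0,0.005],"twist":-0.008},{"linear":[0,0,0],"twist":0}]'

```text
time: 8.6
tool_pos: [432.9, -9.6, 8.9]
ee_rot: [0.707, 0.707, -0.006, -0.009]
ft_force: [-0.1, -0.3, 0.2]
gripper_width: 50.0
```

Emit:
move_arm --commands '[{"linear":[0,0,0],"twist":0},{"linear":[0,0,0],"twist":0},{"linear":[0,0,0],"twist":0},{"linear":[0,0,0],"twist":0},{"linear":[0,0,0],"twist":0}]' --gripper 0.0 --squeeze 100

```text
time: 9.1
tool_pos: [433.8, -9.3, 10.0]
ee_rot: [0.707, 0.707, -0.006, -0.008]
ft_force: [-1.0, -0.7, -1.7]
gripper_width: 16.7
```

```bash
python3 hk.py
```

```text
t 9.10 pos [433.8  -9.3  10. ] yaw 90.0 tilt [-0.02   0.004] F [-1.  -0.7 -1.7] w 16.7 q [ 0.46  0.3  -0.57  2.08  0.21  0.84 -0.23]
side handle 122 top [435.9 -17.   49.5] rect [437.5 -14.1] [64.4 17.1] 86.3
  shank -200 20 [ 435.3 -188.1   45. ]
  shank -175 20 [ 435.2 -162.2   45.9]
  shank -150 17 [ 435.5 -137.7   45.7]
  shank -125 17 [ 435.5 -114.9   45.9]
  shank -100 20 [435.6 -85.6  45.7]
  shank -75 18 [435.5 -58.   46.8]
scene handle 248 top [430.7  18.8  50.1] rect [433.3  12.4] [18.7 54. ] 4.9
  shank -200 19 [ 429.9 -189.1   44.9]
  shank -175 14 [ 430.6 -158.7   46.9]
  shank -150 13 [ 430.9 -134.6   46.7]
  shank -125 4 [ 429.5 -118.8   46.6]
```

Emit:
move_arm --commands '[{"linear":[0,0,-0.02],"twist":0},{"linear":[0,0,-0.035],"twist":0},{"linear":[0,0,-0.035],"twist":0},{"linear":[0,0,-0.035],"twist":0},{"linear":[0,0,-0.035],"twist":0},{"linear":[0,0,-0.02],"twist":0},{"linear":[0,0,0],"twist":0}]'

```text
time: 9.9
tool_pos: [435.4, -9.8, 195.3]
ee_rot: [0.707, 0.708, -0.007, -0.011]
ft_force: [0.6, 0.7, -1.9]
gripper_width: 16.8
```

```bash
python3 plan.py 432,-204,190 99.8 7
```

```text
t 9.90 pos [435.4  -9.8 195.3] yaw 90.1 tilt [-0.025  0.005] F [ 0.6  0.7 -1.9] w 16.8 q [ 0.55  0.05 -0.6   1.87  0.02  1.26 -0.06]
step 27.8 mm [{linear: [-0.028, -0.001, 0.001], twist: -0.024}, {linear: [-0.028, -0.001, 0.001], twist: -0.024}, {linear: [-0.028, -0.002, 0.001], twist: -0.024}, {linear: [-0.028, -0.003, 0.001], twist: -0.024}, {linear: [-0.028, -0.003, 0.001], twist: -0.024}, {linear: [-0.027, -0.004, 0.001], twist: -0.024}, {linear: [-0.027, -0.005, 0.001], twist: -0.024}]
```

Emit:
move_arm --commands '[{"linear":[-0.028,-0.001,0],"twist":-0.024},{"linear":[-0.028,-0.001,0],"twist":-0.024},{"linear":[-0.028,-0.002,0],"twist":-0.024},{"linear":[-0.028,-0.003,0],"twist":-0.024},{"linear":[-0.028,-0.003,0],"twist":-0.024},{"linear":[-0.027,-0.004,0],"twist":-0.024},{"linear":[-0.024,-0.004,0],"twist":-0.024},{"linear":[0,0,0],"twist":0},{"linear":[0,0,0],"twist":0}]'

```text
time: 10.8
tool_pos: [426.9, -206.6, 183.5]
ee_rot: [0.641, 0.767, -0.008, -0.017]
ft_force: [-0.4, 1.0, -1.4]
gripper_width: 17.1
```

```bash
cat > gp.py <<'E'
from plan import *
import sys
s0=st(); T=np.array(s0["tool_pos"])
Rm=R.from_quat(s0["ee_rot"]).as_matrix(); a=-Rm[:2,0]/np.linalg.norm(Rm[:2,0]); b=np.array([-a[1],a[0]])
for n in ("side","scene","wrist"):
    c=env.capture(n);p=pts(c);x,y,z=p[...,0],p[...,1],p[...,2];ok=c["z_map"]>0
    d=(p[...,:2]-T[:2])@a; e=(p[...,:2]-T[:2])@b; zz=z-T[2]
    s=ok&(d>70)&(d<225)&(abs(e)<35)&(abs(zz-33)<16)
    for lo,hi in((80,120),(120,160),(160,188)):
        k=s&(d>lo)&(d<hi)
        if k.sum()>3: print(n,"shank d",lo,k.sum(),"e %.1f zz %.1f"%(np.median(e[k]),zz[k].mean()))
    k=ok&(d>160)&(d<230)&(abs(e)<40)&(zz>-12)&(zz<20)
    if k.sum()>3: print(n,"foot",k.sum(),"d",np.percentile(d[k],[5,50,95]).round(1),"e",np.percentile(e[k],[5,50,95]).round(1),"zz",np.percentile(zz[k],[2,98]).round(1))
    save(c,sys.argv[1]+n,{"side":(180,230,330,384),"scene":(280,120,400,220),"wrist":None}[n],{"side":4,"scene":4,"wrist":1.5}[n])
E
python3 gp.py g1
python3 -c "
import cv2,numpy as np
a=cv2.imread('pics/g1side.png');b=cv2.imread('pics/g1wrist.png')
f=lambda i,w:cv2.resize(i,(w,400));cv2.imwrite('pics/g1.png',np.hstack([f(a,390),f(b,410)]))"
```

```text
t 10.80 pos [ 426.9 -206.6  183.5] yaw 100.3 tilt [-0.037  0.01 ] F [-0.4  1.  -1.4] w 17.1 q [ 0.77  0.14 -0.42  1.79  0.07  1.26  0.5 ]
side shank d 80 47 e 0.6 zz 34.5
side shank d 120 50 e 0.6 zz 34.1
side shank d 160 41 e 0.6 zz 33.5
side foot 89 d [193.7 197.3 217.1] e [-14.   -3.3  38.7] zz [-11.5  17.7]
scene foot 38 d [185.8 190.9 195.1] e [-17.7  -9.1  10.2] zz [-10.2  18.7]
```

View pics/g1.png

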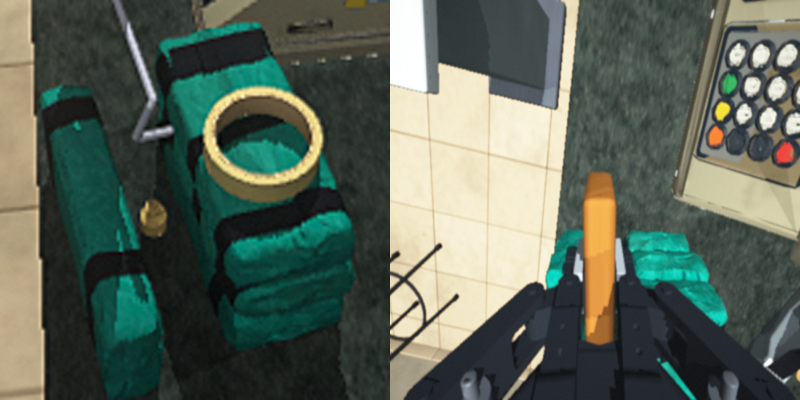

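The side crop shows the foot still hanging above the gap near the mouth, with the weight below at (152,218); parallax explains the offset. The wrist crop shows the handle held straight.

```bash
python3 plan.py 432,-204,60 99.8 5
```

```text
t 10.95 pos [ 427.4 -206.   184.3] yaw 100.4 tilt [-0.036  0.009] F [-0.5  0.1 -1.9] w 16.7 q [ 0.77  0.14 -0.42  1.79  0.07  1.26  0.5 ]
step 24.9 mm [{linear: [-0.0, 0.002, 0.025], twist: 0.002}, {linear: [-0.0, 0.002, 0.025], twist: 0.002}, {linear: [-0.0, 0.002, 0.025], twist: 0.002}, {linear: [-0.0, 0.002, 0.025], twist: 0.002}, {linear: [-0.0, 0.002, 0.025], twist: 0.002}]
```

Emit:
move_arm --commands '[{"linear":[0,0.006,0.01],"twist":0.004},{"linear":[0,0.001,0.02],"twist":0.004},{"linear":[0,0.001,0.02],"twist":0},{"linear":[0,0,0],"twist":0}]'

```text
time: 11.35
tool_pos: [435.8, -200.3, 131.6]
ee_rot: [0.642, 0.767, -0.008, -0.015]
ft_force: [0.1, 0.5, -0.1]
gripper_width: 17.0
```

```bash
python3 plan.py 432,-204,60 99.8 3
```

```text
t 11.35 pos [ 435.8 -200.3  131.6] yaw 100.2 tilt [-0.034  0.008] F [ 0.1  0.5 -0.1] w 17.0 q [ 0.74  0.2  -0.43  1.85  0.1   1.14  0.46]
step 23.9 mm [{linear: [-0.001, -0.001, 0.024], twist: 0.002}, {linear: [-0.001, -0.001, 0.024], twist: 0.002}, {linear: [-0.001, -0.001, 0.024], twist: 0.002}]
```

Emit:
move_arm --commands '[{"linear":[-0.003,-0.003,0.005],"twist":0.004},{"linear":[0,0,0.02],"twist":0.002},{"linear":[0,0,0.02],"twist":0},{"linear":[0,0,0.02],"twist":0},{"linear":[0,0,0],"twist":0}]'

```text
time: 11.85
tool_pos: [433.7, -203.3, 67.3]
ee_rot: [0.643, 0.765, -0.007, -0.013]
ft_force: [-0.3, -0.4, -1.2]
gripper_width: 17.1
```

```bash
python3 - <<'E'
from plan import *
plan((432,-204,12),99.8,3)
c=env.capture("side");save(c,"g2",(200,260,290,350),6);np.save("g2.npy",c,allow_pickle=True)
p=pts(c);x,y,z=p[...,0],p[...,1],p[...,2];hsv=cv2.cvtColor(c["frame"],cv2.COLOR_RGB2HSV);H,S=hsv[...,0],hsv[...,1]
s=(H>12)&(H<30)&(S>90)&(x>435)&(x<490)&(y<-330)&(y>-410)&(z>3)&(z<40);q=p[s];print("weight",len(q),q.mean(0).round(1),"top",q[q[:,2]>24].mean(0).round(1))
E
```

```text
t 11.85 pos [ 433.7 -203.3   67.3] yaw 99.9 tilt [-0.029  0.005] F [-0.3 -0.4 -1.2] w 17.1 q [ 0.73  0.28 -0.42  1.92  0.14  1.    0.42]
step 18.4 mm [{linear: [-0.0, -0.0, 0.018], twist: 0.001}, {linear: [-0.0, -0.0, 0.018], twist: 0.001}, {linear: [-0.0, -0.0, 0.018], twist: 0.001}]
weight 62 [ 463.6 -376.2   14.4] top [ 467.4 -368.8   30.8]
```

View pics/g2.png

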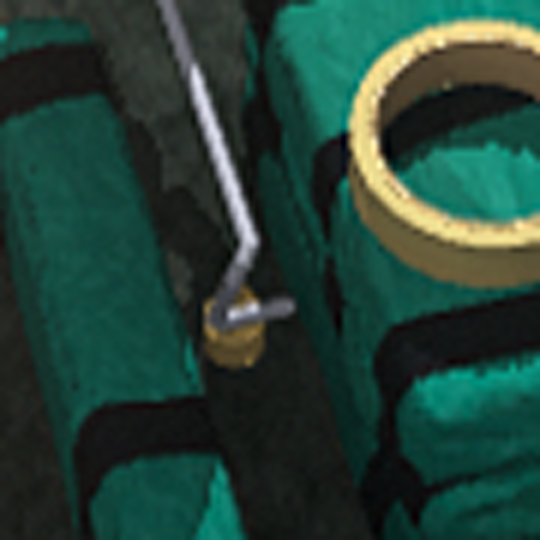

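The side crop shows the crossbar at (255,313), still about 58 mm up and lined up with the weight at (233,330). In the side frame it is about 27 mm behind the weight, so I lower it.

Emit:
move_arm --commands '[{"linear":[0,0,0.012],"twist":0},{"linear":[0,0,0.015],"twist":0},{"linear":[0,0,0.012],"twist":0},{"linear":[0,0,0],"twist":0}]'

```text
time: 12.3
tool_pos: [436.8, -205.1, 31.5]
ee_rot: [0.644, 0.765, -0.006, -0.008]
ft_force: [0.8, 0.5, -1.4]
gripper_width: 16.8
```

```bash
python3 - <<'E'
from plan import *
plan((432,-204,12),99.8,1)
c=env.capture("side");save(c,"g3",(200,260,290,350),6)
p=pts(c);x,y,z=p[...,0],p[...,1],p[...,2];hsv=cv2.cvtColor(c["frame"],cv2.COLOR_RGB2HSV);H,S=hsv[...,0],hsv[...,1]
s=(H>12)&(H<30)&(S>90)&(x>435)&(x<490)&(y<-330)&(y>-410)&(z>3)&(z<40);q=p[s];print("weight",len(q),q.mean(0).round(1),"top",q[q[:,2]>24].mean(0).round(1))
s=(S<70)&(x>445)&(x<490)&(y<-370)&(y>-420)&(z>6)&(z<60);q=p[s];print("foot",len(q),q.mean(0).round(1),np.percentile(q,[5,95],axis=0).round(1))
E
```

```text
t 12.30 pos [ 436.8 -205.1   31.5] yaw 99.9 tilt [-0.02   0.001] F [ 0.8  0.5 -1.4] w 16.8 q [ 0.72  0.33 -0.41  1.95  0.17  0.91  0.4 ]
step 20.1 mm [{linear: [0.002, -0.004, 0.02], twist: 0.001}]
weight 74 [ 461.2 -372.4   20.9] top [ 462.8 -369.9   30.1]
foot 65 [ 467.4 -399.5   34.6] [[ 456.9 -403.3   25.5]
 [ 482.8 -393.9   55. ]]
```

Emit:
move_arm --commands '[{"linear":[0,-0.004,0.008],"twist":0},{"linear":[0,0,0.008],"twist":0},{"linear":[0,0,0.004],"twist":0},{"linear":[0,0,0],"twist":0}]'

```text
time: 12.75
tool_pos: [433.6, -206.6, 12.1]
ee_rot: [0.644, 0.765, -0.006, -0.006]
ft_force: [0.2, -0.1, -1.0]
gripper_width: 16.7
```

```bash
python3 - <<'E'
from plan import *
plan((432,-204,10),99.8,1)
c=env.capture("side");save(c,"g3",(200,260,290,350),6)
p=pts(c);x,y,z=p[...,0],p[...,1],p[...,2];hsv=cv2.cvtColor(c["frame"],cv2.COLOR_RGB2HSV);H,S=hsv[...,0],hsv[...,1]
s=(H>12)&(H<30)&(S>90)&(x>435)&(x<490)&(y<-330)&(y>-410)&(z>3)&(z<40);q=p[s];print("weight",len(q),q.mean(0).round(1),"top",q[q[:,2]>24].mean(0).round(1))
s=(S<70)&(x>445)&(x<490)&(y<-370)&(y>-420)&(z>4)&(z<60);q=p[s];print("foot",len(q),q.mean(0).round(1),np.percentile(q,[5,95],axis=0).round(1))
E
```

```text
t 12.75 pos [ 433.6 -206.6   12.1] yaw 99.9 tilt [-0.017 -0.001] F [ 0.2 -0.1 -1. ] w 16.7 q [ 0.72  0.35 -0.4   1.97  0.19  0.86  0.39]
step 3.7 mm [{linear: [0.003, -0.001, 0.002], twist: 0.001}]
weight 66 [ 460.4 -373.    18.7] top [ 460.6 -370.3   29.8]
foot 114 [ 465.1 -395.3   28.6] [[ 454.5 -403.9    6.4]
 [ 480.  -374.1   51.1]]
```

View pics/g3.png

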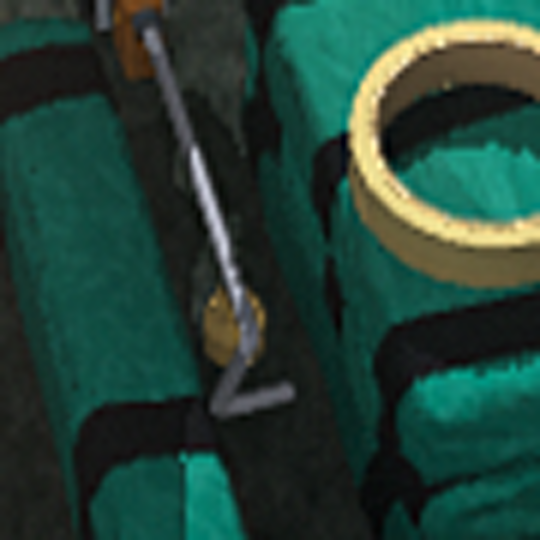

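The side crop shows the crossbar at (255,400) on the floor behind the weight at (233,325), with the shank passing over it. Ready to drag.

```bash
cat > drag.py <<'E'
from plan import *
def drag(ds,yaws,gyaw=99.8,L=193,z=None):
    s=st();Rm=R.from_quat(s["ee_rot"]).as_matrix();y0=np.degrees(np.arctan2(Rm[1,0],Rm[0,0]));T=np.array(s["tool_pos"])
    h=lambda a:np.array([np.cos(np.radians(a)),np.sin(np.radians(a)),0])
    f=T-L*h(y0); B=R.from_euler("z",-y0,degrees=True).as_matrix()@Rm; cur,cy=T,y0; print("foot",f.round(1))
    for i,(d,y) in enumerate(zip(ds,yaws)):
        f=f+d*h(gyaw); n=f+L*h(y); n[2]=T[2] if z is None else T[2]+(z-T[2])*(i+1)/len(ds)
        t=(R.from_euler("z",cy,degrees=True).as_matrix()@B).T@(n-cur)/1000
        print({"linear":[round(float(v),3) for v in t],"twist":round(-np.radians(y-cy),3)}); cur,cy=n,y
    print("end",cur.round(1),"foot",f.round(1))
E
python3 -c "
from drag import *
drag([11]*8,[99.9,99.9,99.9,99.5,99,98.5,98,97.5],z=11.5)"
```

```text
t 12.80 pos [ 433.8 -206.6   12.4] yaw 99.9 tilt [-0.017 -0.001] F [-0.8  0.2 -1.5] w 16.7 q [ 0.72  0.35 -0.4   1.97  0.19  0.86  0.39]
foot [ 466.9 -396.8   12.4]
{'linear': [0.011, -0.0, 0.0], 'twist': np.float64(-0.001)}
{'linear': [0.011, 0.0, 0.0], 'twist': np.float64(-0.0)}
{'linear': [0.011, 0.0, 0.0], 'twist': np.float64(-0.0)}
{'linear': [0.011, 0.001, 0.0], 'twist': np.float64(0.007)}
{'linear': [0.011, 0.002, 0.0], 'twist': np.float64(0.009)}
{'linear': [0.011, 0.002, 0.0], 'twist': np.float64(0.009)}
{'linear': [0.011, 0.001, 0.0], 'twist': np.float64(0.009)}
{'linear': [0.011, 0.001, 0.0], 'twist': np.float64(0.009)}
end [ 426.7 -118.7   11.5] foot [ 451.9 -310.1   12.4]
```

Emit:
move_arm --commands '[{"linear":[0.008,0,0],"twist":0},{"linear":[0.01,0,0],"twist":0},{"linear":[0.011,0,0],"twist":0},{"linear":[0.011,0,0],"twist":0},{"linear":[0.011,0,0],"twist":0},{"linear":[0,0,0],"twist":0}]'

```text
time: 13.4
tool_pos: [424.9, -150.9, 13.3]
ee_rot: [0.643, 0.766, -0.005, -0.006]
ft_force: [0.4, -0.1, -0.6]
gripper_width: 17.0
```

```bash
cat > wt.py <<'E'
from plan import *
import sys
s0=st()
for n in("side","scene"):
    c=env.capture(n);p=pts(c);x,y,z=p[...,0],p[...,1],p[...,2];hsv=cv2.cvtColor(c["frame"],cv2.COLOR_RGB2HSV);H,S=hsv[...,0],hsv[...,1]
    s=(H>12)&(H<30)&(S>90)&(x>400)&(x<500)&(y<-80)&(y>-410)&(z>3)&(z<40);k,lab,stt,ce=cv2.connectedComponentsWithStats(s.astype(np.uint8))
    for i in range(1,k):
        if stt[i,4]>8:
            q=p[lab==i];t=q[q[:,2]>24];print(n,"weight",len(q),ce[i].round(),q.mean(0).round(1),"top",len(t),t.mean(0).round(1) if len(t) else "")
    if len(sys.argv)>1:
        save(c,sys.argv[1]+n,{"side":(190,190,310,350),"scene":(230,120,380,240)}[n],4)
E
python3 wt.py; python3 -c "
from drag import *
drag([12]*8,[99,98.5,97.5,96.5,95.5,94.5,93.5,93],z=11.5)"
```

```text
t 13.40 pos [ 424.9 -150.9   13.3] yaw 100.0 tilt [-0.015 -0.001] F [ 0.4 -0.1 -0.6] w 17.0 q [ 0.65  0.3  -0.43  2.05  0.18  0.84  0.29]
side weight 39 [216. 251.] [ 426.  -182.6   22.2] top 15 [ 424.9 -182.1   31.6]
side weight 21 [231. 297.] [ 450.  -328.1   23.3] top 9 [ 452.7 -327.4   31.2]
side weight 34 [236. 300.] [ 461.9 -333.8   16.3] top 2 [ 461.8 -333.7   27.1]
scene weight 102 [303. 220.] [ 413.  -113.7   23.8] top 50 [ 413.  -112.6   32.2]
t 13.50 pos [ 425.2 -152.6   13.4] yaw 99.9 tilt [-0.015 -0.002] F [-0.4 -1.  -1.1] w 16.9 q [ 0.65  0.3  -0.43  2.05  0.18  0.84  0.29]
foot [ 458.3 -342.7   13.4]
{'linear': [0.012, 0.003, 0.0], 'twist': np.float64(0.015)}
{'linear': [0.012, 0.002, 0.0], 'twist': np.float64(0.009)}
{'linear': [0.012, 0.003, 0.0], 'twist': np.float64(0.017)}
{'linear': [0.012, 0.003, 0.0], 'twist': np.float64(0.017)}
{'linear': [0.012, 0.003, 0.0], 'twist': np.float64(0.017)}
{'linear': [0.012, 0.002, 0.0], 'twist': np.float64(0.017)}
{'linear': [0.012, 0.002, 0.0], 'twist': np.float64(0.017)}
{'linear': [0.012, 0.0, 0.0], 'twist': np.float64(0.009)}
end [431.8 -55.4  11.5] foot [ 441.9 -248.1   13.4]
```

Emit:
move_arm --commands '[{"linear":[0.01,0.001,0.001],"twist":0.005},{"linear":[0.012,0.002,0.001],"twist":0.009},{"linear":[0.012,0.003,0],"twist":0.015},{"linear":[0.012,0.003,0],"twist":0.017},{"linear":[0.012,0.003,0],"twist":0.017},{"linear":[0,0,0],"twist":0}]'

```text
time: 14.1
tool_pos: [429.1, -92.4, 11.2]
ee_rot: [0.671, 0.742, -0.006, -0.004]
ft_force: [-0.6, -0.4, -1.3]
gripper_width: 16.8
```

```bash
python3 wt.py; python3 -c "
from drag import *
drag([12]*10,[96,95,94,93,92,91,90,90,90,90],gyaw=96,z=11.5)"
```

```text
t 14.10 pos [429.1 -92.4  11.2] yaw 95.7 tilt [-0.013 -0.003] F [-0.6 -0.4 -1.3] w 16.8 q [ 0.55  0.29 -0.46  2.08  0.18  0.83  0.08]
side weight 34 [216. 236.] [ 427.8 -125.4   20.3] top 13 [ 426.7 -124.9   31.3]
side weight 11 [225. 278.] [ 440.7 -270.1   20.9] top 3 [ 443.6 -271.1   30.5]
side weight 44 [230. 281.] [ 453.6 -277.    17. ] top 5 [ 454.2 -274.2   29.7]
t 14.20 pos [428.8 -94.2  11.1] yaw 95.7 tilt [-0.014 -0.004] F [-0.1  0.2 -1. ] w 17.1 q [ 0.55  0.29 -0.46  2.08  0.18  0.83  0.09]
foot [ 447.9 -286.2   11.1]
{'linear': [0.012, -0.001, -0.0], 'twist': np.float64(-0.005)}
{'linear': [0.012, 0.003, -0.0], 'twist': np.float64(0.017)}
{'linear': [0.012, 0.003, -0.0], 'twist': np.float64(0.017)}
{'linear': [0.012, 0.003, -0.0], 'twist': np.float64(0.017)}
{'linear': [0.012, 0.003, -0.0], 'twist': np.float64(0.017)}
{'linear': [0.012, 0.003, -0.0], 'twist': np.float64(0.017)}
{'linear': [0.012, 0.002, -0.0], 'twist': np.float64(0.017)}
{'linear': [0.012, -0.001, -0.0], 'twist': np.float64(-0.0)}
{'linear': [0.012, -0.001, -0.0], 'twist': np.float64(-0.0)}
{'linear': [0.012, -0.001, -0.0], 'twist': np.float64(-0.0)}
end [435.4  26.1  11.5] foot [ 435.4 -166.9   11.1]
```

Emit:
move_arm --commands '[{"linear":[0.012,0,0],"twist":0.005},{"linear":[0.012,0.003,0],"twist":0.015},{"linear":[0.012,0.003,0],"twist":0.017},{"linear":[0.012,0.003,0],"twist":0.017},{"linear":[0.012,0.003,0],"twist":0.017},{"linear":[0.012,0.002,0],"twist":0.017},{"linear":[0.012,0.001,0],"twist":0.01},{"linear":[0.008,0,0],"twist":0},{"linear":[0,0,0],"twist":0}]'

```text
time: 15.1
tool_pos: [439.6, -8.4, 10.1]
ee_rot: [0.712, 0.702, -0.008, -0.002]
ft_force: [0.2, 0.9, -0.7]
gripper_width: 17.0
```

```bash
python3 wt.py d1; python3 -c "
import cv2,numpy as np
a=cv2.imread('pics/d1side.png');b=cv2.imread('pics/d1scene.png')
f=lambda i,w:cv2.resize(i,(w,400));cv2.imwrite('pics/d1.png',np.hstack([f(a,300),f(b,500)]))"
```

```text
t 15.10 pos [439.6  -8.4  10.1] yaw 89.2 tilt [-0.014 -0.008] F [ 0.2  0.9 -0.7] w 17.0 q [ 0.38  0.29 -0.49  2.07  0.19  0.83 -0.24]
side weight 62 [224. 255.] [ 444.4 -193.    19.2] top 16 [ 444.6 -190.2   29.7]
```

View pics/d1.png

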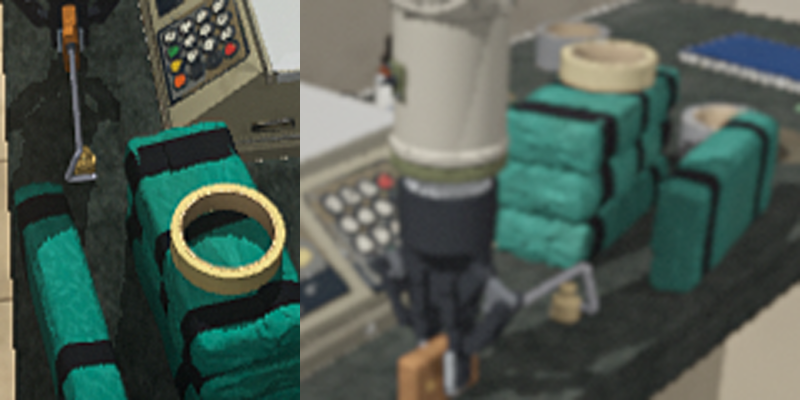

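The side crop shows the weight standing at (85,160) in front of the crossbar, clear of both parcels. The scene crop shows it upright at (565,300). Next I back the foot off, lift, and lay the hook nearer the holder.

Emit:
move_arm --commands '[{"linear":[-0.006,0,0],"twist":0},{"linear":[-0.003,0,-0.01],"twist":0},{"linear":[0,0,-0.03],"twist":0},{"linear":[0,0,-0.03],"twist":0},{"linear":[0,0,0],"twist":0}]'

```text
time: 15.7
tool_pos: [439.1, -22.2, 83.4]
ee_rot: [0.714, 0.7, -0.009, -0.003]
ft_force: [-0.4, -0.0, -0.8]
gripper_width: 16.6
```

```bash
python3 plan.py 445,120,80 90 5
```

```text
t 15.70 pos [439.1 -22.2  83.4] yaw 88.9 tilt [-0.017 -0.008] F [-0.4 -0.  -0.8] w 16.6 q [ 0.44  0.17 -0.5   2.01  0.11  1.   -0.14]
step 28.5 mm [{linear: [0.028, 0.001, 0.0], twist: -0.004}, {linear: [0.028, 0.001, 0.0], twist: -0.004}, {linear: [0.028, 0.001, 0.0], twist: -0.004}, {linear: [0.028, 0.001, 0.0], twist: -0.004}, {linear: [0.028, 0.001, 0.0], twist: -0.004}]
```

Emit:
move_arm --commands '[{"linear":[0.028,0.001,0],"twist":-0.004},{"linear":[0.028,0.001,0],"twist":-0.004},{"linear":[0.028,0.001,0],"twist":-0.004},{"linear":[0.028,0.001,0],"twist":-0.004},{"linear":[0.024,0.001,0],"twist":-0.004},{"linear":[0,0,0],"twist":0},{"linear":[0,0,0.02],"twist":0},{"linear":[0,0,0.02],"twist":0},{"linear":[0,0,0.015],"twist":0},{"linear":[0,0,0],"twist":0}]'

```text
time: 16.7
tool_pos: [447.1, 108.6, 27.8]
ee_rot: [0.71, 0.704, -0.008, -0.001]
ft_force: [-0.4, 0.1, -1.4]
gripper_width: 16.9
```

```bash
python3 plan.py 445,120,10 90 3
```

```text
t 16.70 pos [447.1 108.6  27.8] yaw 89.5 tilt [-0.013 -0.011] F [-0.4  0.1 -1.4] w 16.9 q [ 0.19  0.32 -0.58  2.01  0.23  0.89 -0.51]
step 7.1 mm [{linear: [0.004, -0.001, 0.006], twist: -0.003}, {linear: [0.004, -0.001, 0.006], twist: -0.003}, {linear: [0.004, -0.001, 0.006], twist: -0.003}]
```

Emit:
move_arm --commands '[{"linear":[0,0,0.008],"twist":0},{"linear":[0,0,0.006],"twist":0},{"linear":[0,0,0.004],"twist":0},{"linear":[0,0,0],"twist":0}]'

```text
time: 17.1
tool_pos: [448.3, 106.6, 10.3]
ee_rot: [0.711, 0.703, -0.008, 0.0]
ft_force: [-0.1, 0.2, -0.7]
gripper_width: 17.0
```

```bash
python3 plan.py 445,120,9 90 3
```

```text
t 17.10 pos [448.3 106.6  10.3] yaw 89.3 tilt [-0.011 -0.011] F [-0.1  0.2 -0.7] w 17.0 q [ 0.19  0.35 -0.56  2.02  0.25  0.85 -0.53]
step 4.6 mm [{linear: [0.004, -0.001, 0.0], twist: -0.004}, {linear: [0.004, -0.001, 0.0], twist: -0.004}, {linear: [0.004, -0.001, 0.0], twist: -0.004}]
```

Emit:
move_arm --commands '[{"linear":[0,0,0.002],"twist":0},{"linear":[0,0,0.001],"twist":0},{"linear":[0,0,0],"twist":0}]'

```text
time: 17.4
tool_pos: [449.5, 106.7, 10.6]
ee_rot: [0.711, 0.703, -0.007, 0.002]
ft_force: [-0.2, 0.4, -1.3]
gripper_width: 17.1
```

Emit:
move_arm --commands '[{"linear":[0,0,0],"twist":0},{"linear":[0,0,0],"twist":0},{"linear":[0,0,0],"twist":0},{"linear":[0,0,0],"twist":0},{"linear":[0,0,-0.02],"twist":0},{"linear":[0,0,-0.04],"twist":0},{"linear":[0,0,-0.04],"twist":0},{"linear":[0,0,0],"twist":0}]' --gripper 0.045

```text
time: 18.2
tool_pos: [449.8, 107.9, 112.9]
ee_rot: [0.711, 0.703, -0.008, 0.001]
ft_force: [0.0, 1.0, -0.6]
gripper_width: 44.9
```

```bash
python3 plan.py 442.5,-187,120 90 8; python3 - <<'E'
from plan import *
c=env.capture("side");np.save("side.npy",c,allow_pickle=True)
p=pts(c);x,y,z=p[...,0],p[...,1],p[...,2];ok=c["z_map"]>0
for a,b,m in((-90,-70,"foot"),(-70,70,"shank"),(75,160,"handle")):
    s=ok&(y>a)&(y<b)&(x>410)&(x<480)&(z>5)&(z<70); q=p[s]; print(m,len(q),q.mean(0).round(1),np.percentile(q[:,2],[2,98]).round(1),np.percentile(q[:,0],[2,98]).round(1))
E
```

```text
t 18.20 pos [449.8 107.9 112.9] yaw 89.3 tilt [-0.011 -0.012] F [ 0.   1.  -0.6] w 44.9 q [ 0.24  0.19 -0.61  1.92  0.13  1.08 -0.43]
step 36.9 mm [{linear: [-0.037, -0.0, -0.0], twist: -0.001}, {linear: [-0.037, -0.001, -0.0], twist: -0.001}, {linear: [-0.037, -0.001, -0.0], twist: -0.001}, {linear: [-0.037, -0.001, -0.0], twist: -0.001}, {linear: [-0.037, -0.001, -0.0], twist: -0.001}, {linear: [-0.037, -0.001, -0.0], twist: -0.001}, {linear: [-0.037, -0.001, -0.0], twist: -0.001}, {linear: [-0.037, -0.001, -0.0], twist: -0.001}]
foot 22 [446.1 -83.9  33.1] [ 6.2 48.3] [435.  460.4]
shank 89 [449.6   3.5  45.2] [40.8 49. ] [445.6 455. ]
handle 93 [450.7 110.4  47.1] [14.2 53.4] [442.1 459.8]
```

Emit:
move_arm --commands '[{"linear":[-0.037,0,-0.003],"twist":-0.001},{"linear":[-0.037,-0.001,-0.003],"twist":-0.001},{"linear":[-0.037,-0.001,-0.002],"twist":-0.001},{"linear":[-0.037,-0.001,0],"twist":-0.001},{"linear":[-0.037,-0.001,0],"twist":-0.001},{"linear":[-0.037,-0.001,0],"twist":-0.001},{"linear":[-0.03,-0.001,0],"twist":-0.001},{"linear":[0,0,0],"twist":0},{"linear":[0,0,0],"twist":0}]'

```text
time: 19.15
tool_pos: [434.9, -153.4, 112.8]
ee_rot: [0.708, 0.706, -0.012, -0.005]
ft_force: [0.5, 0.2, -0.7]
gripper_width: 45.0
```

```bash
cat > ww.py <<'E'
from plan import *
import sys
st();c=env.capture("wrist");save(c,sys.argv[1],None,1.5);p=pts(c);x,y,z=p[...,0],p[...,1],p[...,2];ok=c["z_map"]>0;hsv=cv2.cvtColor(c["frame"],cv2.COLOR_RGB2HSV);H,S=hsv[...,0],hsv[...,1]
s=ok&(H>12)&(H<30)&(S>90)&(x>400)&(x<490)&(y<-140)&(y>-240)&(z>3)&(z<40);q=p[s]
for lo,hi in((3,40),(10,22),(26,38)):
    t=q[(q[:,2]>lo)&(q[:,2]<hi)]
    if len(t)>3: print(lo,hi,len(t),t.mean(0).round(1),"circ",np.round(cv2.minEnclosingCircle(t[:,:2].astype(np.float32))[0],1),round(cv2.minEnclosingCircle(t[:,:2].astype(np.float32))[1],1))
print("zmax",np.percentile(q[:,2],98) if len(q) else None)
E
python3 ww.py w2
```

```text
t 19.15 pos [ 434.9 -153.4  112.8] yaw 89.9 tilt [-0.025 -0.01 ] F [ 0.5  0.2 -0.7] w 45.0 q [ 0.61  0.17 -0.39  1.93  0.09  1.08  0.18]
3 40 257 [ 441.8 -181.6   17.9] circ [ 441.4 -185.9] 12.1
10 22 121 [ 442.2 -181.5   15.5] circ [ 441.4 -186. ] 12.1
26 38 76 [ 441.7 -185.7   30.3] circ [ 441.4 -186.2] 7.4
zmax 32.559460285265246
```

```bash
python3 plan.py 441.5,-186,55 90 3
```

```text
t 19.20 pos [ 434.8 -153.5  112.7] yaw 89.9 tilt [-0.025 -0.011] F [-0.7 -0.1 -0.8] w 44.8 q [ 0.61  0.17 -0.39  1.93  0.09  1.08  0.18]
step 22.2 mm [{linear: [-0.011, 0.003, 0.019], twist: -0.001}, {linear: [-0.011, 0.003, 0.019], twist: -0.001}, {linear: [-0.011, 0.003, 0.019], twist: -0.001}]
```

Emit:
move_arm --commands '[{"linear":[-0.012,0.003,0.01],"twist":0},{"linear":[-0.011,0.002,0.02],"twist":0},{"linear":[-0.008,0.002,0.018],"twist":0},{"linear":[0,0,0],"twist":0}]'

```text
time: 19.6
tool_pos: [441.7, -183.7, 61.0]
ee_rot: [0.705, 0.709, -0.013, -0.005]
ft_force: [-0.5, 0.6, 0.5]
gripper_width: 44.9
```

```bash
python3 plan.py 441.5,-186,5 90 3
```

```text
t 19.60 pos [ 441.7 -183.7   61. ] yaw 90.3 tilt [-0.025 -0.011] F [-0.5  0.6  0.5] w 44.9 q [ 0.63  0.27 -0.36  1.94  0.14  0.97  0.21]
step 18.7 mm [{linear: [-0.001, 0.0, 0.019], twist: 0.002}, {linear: [-0.001, 0.0, 0.019], twist: 0.002}, {linear: [-0.001, 0.0, 0.019], twist: 0.002}]
```

Emit:
move_arm --commands '[{"linear":[-0.001,0.001,0.016],"twist":0},{"linear":[0,0,0.018],"twist":0},{"linear":[0,0,0.014],"twist":0},{"linear":[0,0,0.004],"twist":0},{"linear":[0,0,0],"twist":0}]'

```text
time: 20.1
tool_pos: [443.2, -182.0, 8.0]
ee_rot: [0.703, 0.711, -0.012, -0.005]
ft_force: [-0.1, 0.8, 0.4]
gripper_width: 44.9
```

```bash
python3 plan.py 441.5,-186,5 90 1
```

```text
t 20.10 pos [ 443.2 -182.     8. ] yaw 90.7 tilt [-0.024 -0.009] F [-0.1  0.8  0.4] w 44.9 q [ 0.61  0.36 -0.35  1.98  0.18  0.86  0.17]
step 5.3 mm [{linear: [-0.004, -0.002, 0.003], twist: 0.011}]
```

Emit:
move_arm --commands '[{"linear":[-0.004,-0.002,0.003],"twist":0.008},{"linear":[0,0,0],"twist":0}]'

```text
time: 20.3
tool_pos: [442.0, -186.1, 6.2]
ee_rot: [0.706, 0.708, -0.012, -0.005]
ft_force: [0.3, -0.5, 0.1]
gripper_width: 44.8
```

Emit:
move_arm --commands '[{"linear":[0,0,0],"twist":0},{"linear":[0,0,0],"twist":0},{"linear":[0,0,0],"twist":0},{"linear":[0,0,0],"twist":0}]' --gripper 0.0 --squeeze 40

```text
time: 20.7
tool_pos: [442.9, -186.7, 7.8]
ee_rot: [0.706, 0.708, -0.011, -0.003]
ft_force: [-0.0, -0.0, -2.0]
gripper_width: 21.5
```

Emit:
move_arm --commands '[{"linear":[0,0,-0.01],"twist":0},{"linear":[0,0,-0.03],"twist":0},{"linear":[0,0,-0.04],"twist":0},{"linear":[0,0,-0.04],"twist":0},{"linear":[0,0,-0.04],"twist":0},{"linear":[0,0,-0.04],"twist":0},{"linear":[0,0,0],"twist":0}]'

```text
time: 21.4
tool_pos: [445.7, -182.7, 218.4]
ee_rot: [0.705, 0.709, -0.011, -0.005]
ft_force: [1.4, -0.6, -0.9]
gripper_width: 21.6
```

```bash
python3 plan.py 684,-40,205 60 9
```

```text
t 21.40 pos [ 445.7 -182.7  218.4] yaw 90.3 tilt [-0.023 -0.009] F [ 1.4 -0.6 -0.9] w 21.6 q [ 0.66  0.12 -0.38  1.74  0.06  1.31  0.27]
step 30.9 mm [{linear: [0.016, 0.027, 0.001], twist: 0.059}, {linear: [0.017, 0.026, 0.001], twist: 0.059}, {linear: [0.019, 0.025, 0.001], twist: 0.059}, {linear: [0.02, 0.023, 0.001], twist: 0.059}, {linear: [0.021, 0.022, 0.001], twist: 0.059}, {linear: [0.023, 0.021, 0.001], twist: 0.059}, {linear: [0.024, 0.02, 0.001], twist: 0.059}, {linear: [0.025, 0.018, 0.001], twist: 0.059}, {linear: [0.026, 0.017, 0.001], twist: 0.059}]
```

```bash
python3 plan.py 700,-25,205 90 8
```

```text
t 21.40 pos [ 445.7 -182.7  218.4] yaw 90.3 tilt [-0.023 -0.009] F [ 1.4 -0.6 -0.9] w 21.6 q [ 0.66  0.12 -0.38  1.74  0.06  1.31  0.27]
step 37.4 mm [{linear: [0.02, 0.032, 0.001], twist: 0.001}, {linear: [0.02, 0.032, 0.001], twist: 0.001}, {linear: [0.02, 0.032, 0.001], twist: 0.001}, {linear: [0.02, 0.032, 0.001], twist: 0.001}, {linear: [0.02, 0.032, 0.001], twist: 0.001}, {linear: [0.02, 0.032, 0.001], twist: 0.001}, {linear: [0.02, 0.032, 0.001], twist: 0.001}, {linear: [0.02, 0.032, 0.001], twist: 0.001}]
```

Emit:
move_arm --commands '[{"linear":[0.012,0.02,0],"twist":0},{"linear":[0.02,0.032,0],"twist":0},{"linear":[0.02,0.032,0],"twist":0},{"linear":[0.02,0.032,0],"twist":0},{"linear":[0.02,0.032,0],"twist":0},{"linear":[0.02,0.032,0],"twist":0},{"linear":[0.02,0.032,0],"twist":0},{"linear":[0.015,0.022,0],"twist":0},{"linear":[0,0,0],"twist":0}]'

```text
time: 22.3
tool_pos: [684.8, -31.5, 212.6]
ee_rot: [0.707, 0.707, -0.012, -0.005]
ft_force: [-1.7, 0.9, -1.7]
gripper_width: 21.1
```

```bash
python3 plan.py 700,-25,152 90 3; python3 - <<'E'
from h import *
T=env.state()["tool_pos"]
for n in("side","scene"):
    c=env.capture(n);p=pts(c);x,y,z=p[...,0],p[...,1],p[...,2];hsv=cv2.cvtColor(c["frame"],cv2.COLOR_RGB2HSV);H,S=hsv[...,0],hsv[...,1]
    s=(H>12)&(H<30)&(S>90)&(np.hypot(x-T[0],y-T[1])<30)&(z>T[2]-20)&(z<T[2]+40);q=p[s]
    print(n,len(q),q.mean(0).round(1) if len(q) else "",(np.percentile(q[:,2],[2,98])-T[2]).round(1) if len(q) else "")
    s=(z>130)&(z<148)&(S<40)&(np.hypot(x-T[0],y-T[1])<70); print("platter z",np.median(z[s]))
E
```

```text
t 22.30 pos [684.8 -31.5 212.6] yaw 89.9 tilt [-0.024 -0.011] F [-1.7  0.9 -1.7] w 21.1 q [ 0.26  0.59 -0.44  1.16  0.25  1.47 -0.15]
step 20.9 mm [{linear: [0.002, 0.006, 0.02], twist: -0.0}, {linear: [0.002, 0.006, 0.02], twist: -0.0}, {linear: [0.002, 0.006, 0.02], twist: -0.0}]
side 76 [686.2 -38.7 223.9] [-3.5 25.9]
platter z 139.08708894803118
scene 5 [693.4 -31.7 232.7] [14.1 25.5]
platter z 140.65363759326925
```

Emit:
move_arm --commands '[{"linear":[0.002,0.005,0.015],"twist":0},{"linear":[0.001,0.005,0.018],"twist":0},{"linear":[0,0.003,0.014],"twist":0},{"linear":[0,0,0.006],"twist":0},{"linear":[0,0,0],"twist":0}]'

```text
time: 22.9
tool_pos: [693.2, -37.5, 154.7]
ee_rot: [0.71, 0.704, -0.015, -0.004]
ft_force: [0.2, 0.4, -1.0]
gripper_width: 21.7
```

```bash
python3 plan.py 700,-25,147 90 3
```

```text
t 22.90 pos [693.2 -37.5 154.7] yaw 89.5 tilt [-0.026 -0.016] F [ 0.2  0.4 -1. ] w 21.7 q [ 0.26  0.63 -0.43  1.21  0.27  1.38 -0.16]
step 5.4 mm [{linear: [0.004, 0.002, 0.002], twist: -0.003}, {linear: [0.004, 0.002, 0.002], twist: -0.003}, {linear: [0.004, 0.002, 0.002], twist: -0.003}]
```

Emit:
move_arm --commands '[{"linear":[0,0,0.003],"twist":0},{"linear":[0,0,0.002],"twist":0},{"linear":[0,0,0],"twist":0}]'

```text
time: 23.2
tool_pos: [693.0, -38.3, 150.0]
ee_rot: [0.711, 0.703, -0.015, -0.003]
ft_force: [-0.9, -0.2, -1.7]
gripper_width: 21.8
```

Emit:
move_arm --commands '[{"linear":[0,0,0.002],"twist":0},{"linear":[0,0,0],"twist":0},{"linear":[0,0,0],"twist":0}]'

```text
time: 23.5
tool_pos: [693.6, -38.1, 149.3]
ee_rot: [0.711, 0.703, -0.014, -0.002]
ft_force: [0.3, 0.1, -0.2]
gripper_width: 21.4
```

Emit:
move_arm --commands '[{"linear":[0,0,0.002],"twist":0},{"linear":[0,0,0],"twist":0}]'

```text
time: 23.7
tool_pos: [693.7, -38.0, 147.5]
ee_rot: [0.711, 0.703, -0.014, -0.002]
ft_force: [-0.2, -1.1, -1.5]
gripper_width: 21.5
```

Emit:
move_arm --commands '[{"linear":[0,0,0.002],"twist":0},{"linear":[0,0,0],"twist":0}]'

```text
time: 23.9
tool_pos: [694.1, -38.0, 146.6]
ee_rot: [0.711, 0.703, -0.013, -0.002]
ft_force: [0.5, -0.7, -0.9]
gripper_width: 21.3
```

Emit:
move_arm --commands '[{"linear":[0,0,0.002],"twist":0},{"linear":[0,0,0],"twist":0}]'

```text
time: 24.1
tool_pos: [694.5, -38.0, 146.8]
ee_rot: [0.711, 0.703, -0.013, -0.001]
ft_force: [-0.2, -0.3, -0.4]
gripper_width: 21.7
```

```bash
python3 plan.py 694,-38,145 90 1
```

```text
t 24.10 pos [694.5 -38.  146.8] yaw 89.4 tilt [-0.019 -0.017] F [-0.2 -0.3 -0.4] w 21.7 q [ 0.26  0.64 -0.43  1.22  0.27  1.35 -0.17]
step 1.9 mm [{linear: [0.0, -0.0, 0.002], twist: -0.01}]
```

Emit:
move_arm --commands '[{"linear":[0,0,0.003],"twist":0}]'

```text
time: 24.2
tool_pos: [694.8, -38.1, 146.2]
ee_rot: [0.711, 0.703, -0.012, 0.0]
ft_force: [-10.3, -0.8, 25.3]
gripper_width: 21.4
```

```bash
python3 plan.py 694,-38,145 90 1
```

```text
t 24.20 pos [694.8 -38.1 146.2] yaw 89.4 tilt [-0.017 -0.017] F [-10.3  -0.8  25.3] w 21.4 q [ 0.26  0.64 -0.43  1.23  0.27  1.35 -0.17]
step 1.4 mm [{linear: [0.0, -0.001, 0.001], twist: -0.011}]
```

Emit:
move_arm --commands '[{"linear":[0,0,-0.001],"twist":0},{"linear":[0,0,0],"twist":0}]'

```text
time: 24.4
tool_pos: [695.1, -38.0, 147.7]
ee_rot: [0.711, 0.703, -0.012, 0.0]
ft_force: [0.7, -1.5, -1.9]
gripper_width: 21.2
```

Emit:
move_arm --commands '[{"linear":[0,0,0],"twist":0},{"linear":[0,0,0],"twist":0},{"linear":[0,0,0],"twist":0},{"linear":[0,0,0],"twist":0},{"linear":[0,0,-0.02],"twist":0},{"linear":[0,0,-0.04],"twist":0},{"linear":[0,0,-0.04],"twist":0},{"linear":[-0.04,0,-0.03],"twist":0},{"linear":[-0.04,0,0],"twist":0},{"linear":[-0.04,0,0],"twist":0},{"linear":[0,0,0],"twist":0}]' --gripper 0.045

```text
time: 25.5
tool_pos: [695.7, -156.9, 281.4]
ee_rot: [0.709, 0.705, -0.013, -0.001]
ft_force: [0.4, -0.3, 0.4]
gripper_width: 45.0
```

```bash
python3 - <<'E'
from plan import *
st();I=[]
for n,cr in(("side",(190,90,400,250)),("scene",(90,130,340,320))):
    c=env.capture(n);p=pts(c);x,y,z=p[...,0],p[...,1],p[...,2];hsv=cv2.cvtColor(c["frame"],cv2.COLOR_RGB2HSV);H,S=hsv[...,0],hsv[...,1]
    s=(H>12)&(H<30)&(S>80)&(np.hypot(x-694,y+38)<40)&(z>142)&(z<200);q=p[s];print(n,"w",len(q),q.mean(0).round(1),np.percentile(q[:,2],[2,98]).round(1))
    s=(x>420)&(x<480)&(y>-70)&(y<70)&(z>25)&(z<60);print("shank",p[s].mean(0).round(1)); 
    for m,c0 in(("big",(611,231)),("small",(621,333))):
        s=(np.hypot(x-c0[0],y-c0[1])<25)&(z>8)&(z<50);print(m,s.sum(),p[s].mean(0).round(1) if s.any() else "")
    f=c["frame"][cr[1]:cr[3],cr[0]:cr[2],::-1];I.append(cv2.resize(np.ascontiguousarray(f),(400,380)))
cv2.imwrite("pics/end.png",np.hstack(I))
E
```

```text
t 25.50 pos [ 695.7 -156.9  281.4] yaw 89.7 tilt [-0.02  -0.017] F [ 0.4 -0.3  0.4] w 45.0 q [ 0.37  0.63 -0.4   0.93  0.25  1.64  0.05]
side w 77 [694.3 -45.3 158.3] [144.3 173.1]
shank [449.5   6.4  45.1]
big 0 
small 27 [622.3 329.   16.1]
scene w 15 [685.6 -33.  154. ] [147.9 167.4]
shank [445.1   4.3  46.3]
big 163 [605.9 236.6  24.5]
small 68 [616.3 336.5  17.3]
```

View pics/end.png

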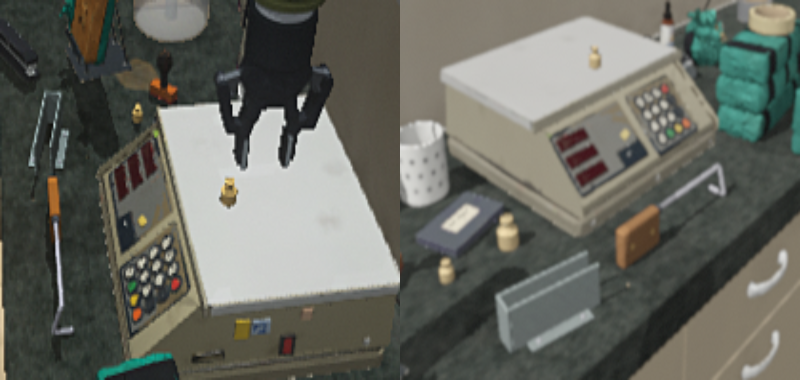

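The final view shows the weight upright on the platter (side crop (230,192), scene crop (595,57)). The hook lies level on the worktop in front of the scale, the bystanders are unmoved, and the gripper is clear.

```bash
python3 -c "
from cell import env
print(env.close_job())"
```

```text
the job is handed in; nothing more can be done
None
```

The job is handed in: the dropped weight stands upright on the scale's platter and the hook lies flat on the open worktop. The clock read 25.5 s at the last check, against the 72 s limit.

I lifted the hook out of its holder by the shank, laid it down and took it again by the handle. I lowered its foot into the gap behind the weight and dragged the weight about 90 mm clear of the mouth. The hook then went down in front of the scale, between the holder and the parcels, and I moved the weight onto the platter.

What the last checks showed:
- **Weight:** it is upright at about x 694, y -38 mm, roughly 70 mm in from the platter's front edge. Its top reads z 173, against 171 expected.
- **Hook:** it is level, with the shank top at z 45 to 46 as expected.
- **Bystanders:** both read within about 1 mm of where they started. The big one was checked only in the scene camera, because it was hidden in the side view.
- **Gripper:** it is clear of everything.

Three things disagreed or were less clean than I wanted:
- **Camera mismatch:** the side and scene cameras differed by about 5 mm in x and 8 mm in y. I used midpoints and the wrist camera.
- **Set-down force:** the weight met the platter with a brief wrist force of about 25 N before I eased off and released it. It had been lowered in 2 to 3 mm steps.
- **Hook release:** no contact force showed when the hook was let go, so it may have dropped a millimetre or so.

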